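# Fetch carded heel tips for a repair

### The job

Fetch the heel tips for this repair: take the red-carded pack off its display hook, lifting its slot over the hook's upturned tip instead of forcing it past, and lay it blister up on the cutting board and let go of it. Then pick it up again and lay it flat, blister up, in the long parts compartment of the grey job tray, beside the shoe. Never let the pack drop, and leave the blue pack hanging and everything else where it is.

Things in the scene. Friction and masses are not known exactly. Their poses are not given: they have to be found in the camera images.
- stand: white perforated display stand, fixed, panel 240 mm wide, top at 238 mm, its front at stand x = -5 mm; origin on the table under the panel, z up, x out of the front, the way its two wire hooks point. Base plate 10 mm thick: x -50 to +100 mm, y +-135 mm. One pack hangs on each hook, its back 25 to 55 mm out from the origin
- hook_l_tip (a point): end of the left hook (stand y = +70 mm), at stand x = 105 mm, 216 mm above the table. The wire is 5 mm thick: it runs level, its axis at 200 mm, from the panel out to stand x = 85 mm; from there the tip slopes straight up (39 degrees) to this point. Axes as the stand
- hook_r_tip (a point): end of the right hook (stand y = -70 mm), same shape
- pack: the wanted pack: stiff red card 60 x 140 x 4 mm with a clear blister on its front, 60 to 130 g, hanging upright on either hook. Origin in the middle of the card's back face; x points out of the blister side (along the hook at the start, up when it lies blister up), z along the card to its slot end, y across. The card spans z +-70 mm, y +-30 mm, x 0 to 4 mm. 12 mm of card lie above the slot
- pack_slot (a point): centre of the hanging slot of the red pack (18 mm wide, 15 mm high, through the card): z = 50.5 mm in the pack's frame. At the start the slot's upper edge rests on the wire. The card is stiff: it can also be held by its side edges, 60 mm apart
- pack_blister (a point): centre of the red pack's blister: a stiff clear box 44 mm wide (pack y), 84 mm long (pack z, from -60 to +24 mm) standing 18 mm proud of the card (pack x from 4 to 22 mm). Can be gripped across its 44 mm
- pack_b: the other pack, same size and make and same frame, but blue card with tan heel tips; stays hanging on the other hook
- board: dark grey cutting board, fixed, 300 (x) x 200 (y) x 12 mm; origin in the middle of its underside, z up. Its top is 12 mm above the table
- knife: skiving knife 180 mm long, 26 mm wide, 16 mm high with wooden handle, lying along the board's x near the board's +y edge, about 75 mm from its middle line; stays there
- tray: grey plastic job tray, fixed, 280 (x) x 225 (y) mm, walls 5 mm thick and 42 mm high, floor 5 mm thick; origin in the middle of its underside, z up. Three compartments: a shoe bay along its -y side, and on its +y side the long parts bay (towards -x) and a short nail bay (towards +x)
- parts_bay (a point): centre of the floor of the long parts bay, 5 mm above the table: clear inside 170 mm along tray x and 100 mm along tray y; the walls round it rise 37 mm above this floor
- shoe_l: brown slip-on shoe 245 mm long, 84 mm wide, 96 mm high, toe to +x, standing in the tray's shoe bay; origin under its middle
- shoe_r: its mate, standing on the bench; origin under its middle, toe to its +x
- glue_tin: blue tin, diameter 100 mm, 125 mm high; origin under its centre
- peg_tin: open tin of wooden pegs, diameter 96 mm, 45 mm high; origin under its centre
- nail_carton: white and green carton of nails, 58 x 58 x 85 mm; origin under its centre
- hammer: hammer 260 mm long lying along its x, head at +x, wooden handle 26 mm thick; origin under its middle
Mind the look-alikes: they are no part of the job. Leave any yellow look-alike of the pack alone.

How it is judged (in metres and radians):
On the way, in this order (a step that is already met when the one before it is completed fails the run):
1. the red pack is held clear of its hook: its slot more than 20 mm beyond the hook's tip and still above 160 mm (x of pack_slot in the frame of stand above 0.125 m and z of pack_slot in the frame of stand above 0.16 m and contact force between the fingers and pack above 0.5 N), for 0.1 s.
2. the red pack lies flat on the cutting board, blister up, its middle over the board, let go and at rest (angle between pack's own x axis and vertical below 0.07 rad and contact force between the fingers and pack below 0.1 N and linear speed of pack below 0.02 m/s and x of pack in the frame of board between -0.13 and 0.13 m and y of pack in the frame of board between -0.09 and 0.09 m and z of pack in the frame of board between 0.007 and 0.017 m), for 0.3 s.
At the end, for the whole second after the job is handed in: the red pack lies flat (within 4 degrees, blister up) on the floor of the long parts bay, its middle within 25 mm (along) and 30 mm (across) of the bay's middle and its length along the bay, let go and at rest; the blue pack and every other thing within 30 mm of where it was (angle between pack's own x axis and vertical below 0.07 rad and contact force between the fingers and pack below 0.1 N and linear speed of pack below 0.02 m/s and x of pack in the frame of parts_bay between -0.025 and 0.025 m and y of pack in the frame of parts_bay between -0.03 and 0.03 m and z of pack in the frame of parts_bay between -0.004 and 0.005 m and angle between the z axis of pack and the x axis of tray, either way round below 0.3 rad and distance of each of pack_b, knife, shoe_l, shoe_r, glue_tin, peg_tin, nail_carton, hammer from where it was at the start of the episode below 0.03 m); the robot touches nothing.
It fails at once if the pack is forced against the display stand (more than 20 N) (contact force between pack and stand above 20 N).
It fails at once if the pack drops: it moves faster than 0.6 m/s while no finger touches it (contact force between the fingers and pack below 0.1 N and linear speed of pack above 0.6 m/s).
It fails at once if the blue pack is knocked (moved more than 30 mm) (distance of pack_b from where it was at the start of the episode above 0.03 m).
It fails at once if another thing on the bench is moved more than 30 mm (distance of any of knife, shoe_l, shoe_r, glue_tin, peg_tin, nail_carton, hammer from where it was at the start of the episode above 0.03 m).
It also fails if it takes over 70 s, if anything falls off the work surface, if the arm or the gripper's body presses on something with over 40 N, if the wrist force passes 120 N, or if a joint passes its speed limit or range.

### The arm

A 6-joint arm with a two-finger parallel gripper is mounted at the origin on the work surface. World frame = base frame: x ahead of the robot, y to its left, z up, the work surface at z = 0. Lengths are in m, angles in degrees, forces in N, time in s.
With the tool pointing down it reaches from about 0.15 to 0.775 m from the base axis. Payload 6.1 kg.
Tool frame: the origin (TCP) lies between the finger pads; the fingertips stand 19 mm ahead of it and the grasp point (between the pads) is the TCP (env.nose_length is the distance from the TCP to the fingertips, in m); z points along the fingers, y is the line along which they close (so a half turn about z gives the same grasp; the last joint's range is limited). The gripper opens to 85 mm and grips with 20 to 120 N. Pads are 22 mm wide; open, the fingers measure 114 mm over their backs; the gripper's body (76 mm by 85 mm) begins 54 mm behind the grasp point. The pads swing forward as they close: fully open they stand 13 mm farther back than shut.
Start: joints at [71.792, 7.208, -2.269, 80.523, 0, 90], TCP at [0.164, 0.499, 0.25] pointing down, gripper open.
Joint ranges: [-155.77, 155.77], [-54.66, 111.73], [-72.52, 77.12], [-102.08, 115.82], [-83.92, 84.16], [-180, 180]. Speed limits (degrees/s): [136.94, 136.94, 172.46, 180, 180, 180].

### API

Orientations are given as a 3x3 rotation matrix whose columns are the frame's x, y, z axes.
In Python, from bench import env gives the robot as it stands. The module is installed in compiled form; this text tells all that it offers.
- The arm moves only by the tool apply_moves, never from a script. Its argument "moves" is a list of rows, each a list of 3 entries, a list of its own where there are three numbers: the shift along the tool's x, y, z scaled (see below), then the turn, a rotation vector about the tool's x, y, z scaled (see below), then the finger opening in mm, from 0 to 85.4. A call has 1 to 12 rows; each row is the pose to reach, as a shift and turn from the pose commanded when the call began, along the tool's axes at that moment; what a row does not reach only later rows make up. The controller multiplies each number of a shift by 15 cm and each number of a turn by 90 degrees. A row lasts 1/12 s, in which the tool goes at most 41.7 mm and 7.16 degrees, less where a joint would pass 70% of its speed; a pose out of reach is approached as far as the arm can. A call with a number of a shift or a turn outside -1 to 1 is refused whole. A call with a gripper value outside its range is refused whole. The fingers move at their own pace and stop on an object; "grip_force" is the grip in N (left out, the last holds). Time passes only in rows, so rows that repeat a pose let the fingers close. It gives the time, the measured TCP pose, the force, the opening and the grip force at its end, in the units of the state.
- env.read_state(): the state, without advancing time (a new reading comes with each control period).
- env.camera(name): name is "side" or "top"; returns (picture, depth): 400x640x3 uint8, red, green, blue; 400x640 float32, m along the optical axis (not along the pixel's ray), 0 where there is no reading.
- env.calibration(name): a dict with "K" (3x3 intrinsics, pixels), "k1" (the pictures are not rectified: a ray, as slopes to the right and down, at radius r is drawn at 1 + k1 r^2 times it, then the intrinsics apply), "R" (3x3) and "t" (3): a world point X has camera coordinates R X + t. Camera axes: x right, y down, z forward; pixel columns grow to the right and rows downward; lengths in m; the calibration is good to about 2 mm. A picture is of the moment at which its call begins. calibration takes no time and is no camera call.
- env.close_job(): hands the job in; it is judged then, once.
The state is a dict: "time_s": time; "joint_pos": joint angles; "joint_vel": joint speeds; "effort": joint torques, N m; "tool_pos": TCP position; "eef_rot": TCP orientation; "wrist_force": force on the tool from outside, world axes, zero at the start; "moment": the same for the moment, N m; "width": opening from 0.0 (shut) to 1.0 (fully open); "grasp_force": force on a finger pad.
Only numpy, scipy, OpenCV 4.12 (cv2) and the standard library are available. Lean on these libraries where they do the work, as an engineer would, in place of code of your own. Each camera call takes 0.05 s, during which the arm holds its last target. There are 200 camera calls.

## Working session

There is one attempt and no reset: what is moved stays moved. The work goes in short steps, Python scripts to look and compute and a tool call to move; the robot and the scene stay as the last step left them, time stands still between calls to the robot, and variables do not carry over. Pictures are saved under pics/ and viewed, at most 10 in all, crops included, and the job is handed in when it is done.

Besides the shell and the picture viewer there is one more tool, called after "Request:" by a JSON object that holds its "op" and its "data". apply_moves: Moves the arm, as the interface text tells. Its arguments: {"type":"object","properties":{"moves":{"type":"array"},"grip_force":{"type":"number"}},"required":["moves"]}

```bash
mkdir -p pics; python3 - <<'E'
from bench import env
import cv2,numpy as np
for n in("side","top"):
    p,d=env.camera(n); cv2.imwrite(f"pics/{n}0.png",p[...,::-1]); np.savez(f"{n}0.npz",p=p,d=d)
    c=env.calibration(n); print(n,c)
s=env.read_state();print(s)
E
```

```text
side {'K': array([[504.3027236 ,   0.        , 323.46926952],
       [  0.        , 504.3027236 , 203.33446435],
       [  0.        ,   0.        ,   1.        ]]), 'k1': -0.06328020707690554, 'R': array([[-0.97207789, -0.23426879, -0.01351699],
       [-0.15373378,  0.67930774, -0.71757015],
       [ 0.17728648, -0.69545606, -0.69635506]]), 't': array([0.48848647, 0.14392097, 1.4840717 ])}
top {'K': array([[447.44505626,   0.        , 324.4169752 ],
       [  0.        , 447.44505626, 202.70346104],
       [  0.        ,   0.        ,   1.        ]]), 'k1': 0.02409739208338287, 'R': array([[ 0.01554787, -0.99987265, -0.0035979 ],
       [-0.97758893, -0.01444561, -0.21002667],
       [ 0.20994795,  0.00678273, -0.97768904]]), 't': array([0.04362649, 0.54374213, 1.28658826])}
{'time_s': 0.1, 'joint_pos': array([ 7.17923400e+01,  7.23675964e+00, -2.31999737e+00,  8.05227742e+01,
        8.45331095e-04,  9.00004014e+01]), 'joint_vel': array([-0.02344446, -0.12383964,  0.19814188, -0.02612718,  0.0607687 ,
        0.05003917]), 'effort': array([ 3.14318449e-04, -4.36905921e+01,  3.53603482e+01,  1.36515114e-02,
        1.71888073e-04,  1.77172359e-05]), 'tool_pos': array([0.16393503, 0.49839969, 0.24962093]), 'eef_rot': array([[-9.49928091e-01,  3.12468274e-01, -4.47737665e-04],
       [ 3.12468594e-01,  9.49927182e-01, -1.31397054e-03],
       [ 1.47440727e-05, -1.38808148e-03, -9.99999037e-01]]), 'wrist_force': array([-0.02249048,  0.06092817,  0.41829389]), 'moment': array([0.02401273, 0.00281036, 0.05591214]), 'grasp_force': 0.0, 'width': 0.9996246861092913}
```

View pics/side0.png

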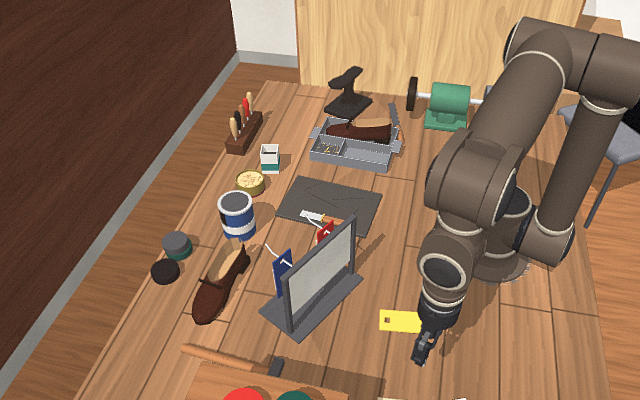

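View pics/top0.png

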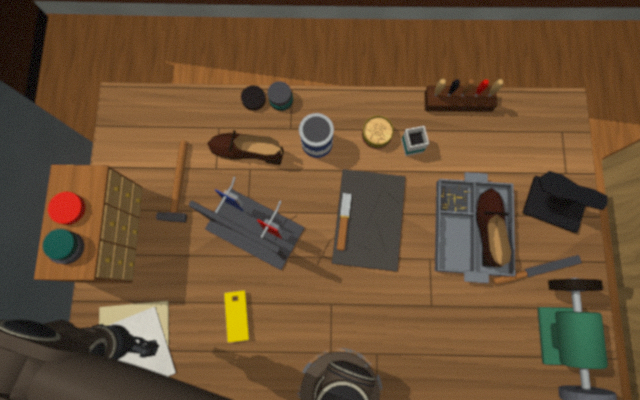

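The side view shows the red pack near (325,232) and the blue pack at (283,272). A yellow look-alike lies on the bench at (400,320). In the top view red is at (270,226), blue at (228,197), the yellow one at (236,316), the board at (370,220) and the tray's parts bay at (457,245). The red-carded pack hanging on the hook fits the description. I'll measure it and check it in an enlarged crop.

```bash
cat > h.py <<'E'
import numpy as np,cv2
from bench import env
def rays(n,uv):
    c=env.calibration(n); uv=np.asarray(uv,float).reshape(-1,2)
    s=(uv-c["K"][:2,2])/c["K"][0,0]; x=s.copy()
    for _ in range(20): x=s/(1+c["k1"]*(x**2).sum(1,keepdims=True))
    return c,np.c_[x,np.ones(len(x))]
def pts(n,uv,z):   # z: depth per pixel -> world
    c,r=rays(n,uv); return (r*np.asarray(z).reshape(-1,1)-c["t"])@c["R"]
def atz(n,uv,h):   # pixel ray hits height h
    c,r=rays(n,uv); C=-c["R"].T@c["t"]; d=r@c["R"]; return C+d*((h-C[2])/d[:,2])[:,None]
def proj(n,X):
    c=env.calibration(n); p=np.atleast_2d(X)@c["R"].T+c["t"]; s=p[:,:2]/p[:,2:]
    s=s*(1+c["k1"]*(s**2).sum(1,keepdims=True)); return s*c["K"][0,0]+c["K"][:2,2]
def cloud(n,d):
    v,u=np.mgrid[:400,:640]; return pts(n,np.c_[u.ravel(),v.ravel()],d.ravel()).reshape(400,640,3)
E
python3 - <<'E'
from h import *
S={n:np.load(n+"0.npz") for n in("side","top")}
for n in S:
    p,d=S[n]["p"],S[n]["d"]; X=cloud(n,d); hsv=cv2.cvtColor(p,cv2.COLOR_RGB2HSV); H,s,v=[hsv[...,i].astype(int) for i in range(3)]
    ok=d>0
    red=ok&((H<6)|(H>174))&(s>150)&(v>90)&(X[...,0]>.2)&(X[...,0]<.7)&(X[...,1]>0)&(X[...,1]<.5)&(X[...,2]>.03)
    blu=ok&(H>100)&(H<125)&(s>120)&(X[...,0]>.2)&(X[...,1]<.5)&(X[...,2]>.03)&(X[...,0]<.6)
    for nm,m in(("red",red),("blue",blu)):
        m=cv2.morphologyEx(m.astype(np.uint8),cv2.MORPH_OPEN,np.ones((2,2)))>0
        P=X[m]; print(n,nm,m.sum(),np.median(P,0).round(3),np.percentile(P,[2,98],0).round(3).tolist())
    # plane regions: stand panel top, board, tray
    for nm,lo,hi,zl,zh in(("panel",(.2,.1),(.6,.5),.225,.25),("board",(.3,-.1),(.7,.25),.008,.017),("traywall",(.25,-.5),(.65,-.1),.036,.048)):
        m=ok&(X[...,0]>lo[0])&(X[...,1]>lo[1])&(X[...,0]<hi[0])&(X[...,1]<hi[1])&(X[...,2]>zl)&(X[...,2]<zh)
        if nm=="board": m&=(s<70)&(v<110)
        P=X[m]; r=cv2.minAreaRect(P[:,:2].astype(np.float32)); print(n,nm,m.sum(),np.round(r[0],3),np.round(r[1],3),round(r[2],1),np.median(P[:,2]).round(4))
        v_,u_=np.nonzero(m); print("  px",u_.min(),u_.max(),v_.min(),v_.max())
a=cv2.resize(S["side"]["p"][205:345,250:380,::-1],None,fx=4,fy=4,interpolation=cv2.INTER_CUBIC)[:, :]
b=cv2.resize(S["top"]["p"][160:280,180:310,::-1],None,fx=2.15,fy=4.666,interpolation=cv2.INTER_CUBIC)
b=cv2.resize(S["top"]["p"][165:275,185:310,::-1],None,fx=4,fy=4,interpolation=cv2.INTER_CUBIC)
cv2.imwrite("pics/crop_side.png",a);cv2.imwrite("pics/crop_top.png",b)
E
```

```text
side red 148 [0.446 0.208 0.198] [[0.42, 0.015, 0.014], [0.465, 0.268, 0.238]]
side blue 321 [0.531 0.33  0.172] [[0.498, 0.161, 0.001], [0.559, 0.399, 0.236]]
side panel 698 [0.44  0.284] [0.267 0.02 ] 62.7 0.2363
  px 279 356 214 283
side board 1972 [0.511 0.074] [0.348 0.329] 89.9 0.0111
  px 249 376 194 294
side traywall 797 [ 0.482 -0.394] [0.22  0.332] 87.8 0.0409
  px 309 402 120 166
top red 57 [0.444 0.199 0.193] [[0.434, 0.176, 0.145], [0.458, 0.223, 0.218]]
top blue 41 [0.522 0.311 0.153] [[0.514, 0.295, 0.101], [0.533, 0.331, 0.2]]
top panel 643 [0.441 0.282] [0.264 0.017] 62.9 0.2383
  px 189 279 200 252
top board 3523 [0.505 0.075] [0.349 0.311] 89.8 0.012
  px 259 373 170 268
top traywall 1629 [ 0.483 -0.393] [0.213 0.334] 88.4 0.0417
  px 437 511 172 283
```

View pics/crop_side.png

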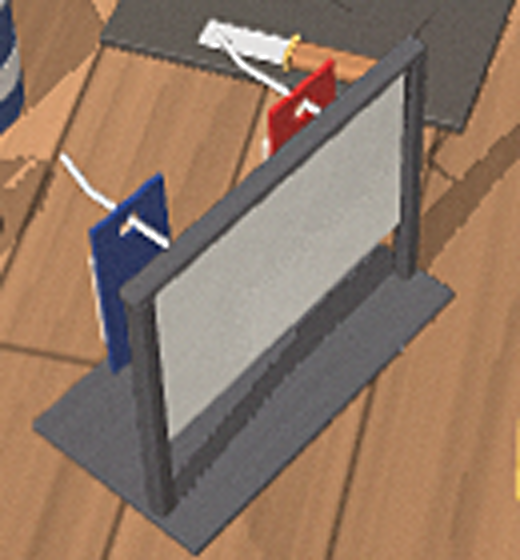

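View pics/crop_top.png

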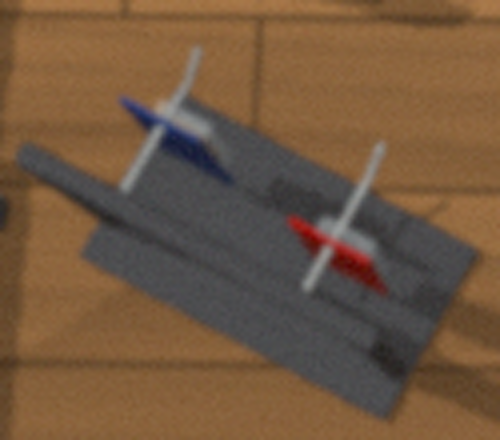

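The crops confirm it. The red card hangs on the right hook, at crop_top (335,255) with its hook tip at (380,145). Blue hangs on the left hook with its tip at (197,50). I'll fit the stand pose from the plate corners and hook tips, and the tray and board too.

```bash
cat > fit.py <<'E'
from h import *
from scipy.optimize import least_squares
top=lambda c:np.array(c)/4+[185,165]; side=lambda c:np.array(c)/4+[250,205]
obs=[("top",top(c),X) for c,X in[((475,250),(.1,-.135,.01)),((390,418),(-.05,-.135,.01)),((83,255),(-.05,.135,.01)),((190,95),(.1,.135,.01)),((381,145),(.105,-.07,.216)),((197,49),(.105,.07,.216))]]
obs+=[("side",side(c),X) for c,X in[((35,425),(.1,.135,.01)),((195,553),(-.05,.135,.01)),((455,293),(-.05,-.135,.01)),((205,25),(.105,-.07,.216)),((63,157),(.105,.07,.216))]]
def T(p,X): c,s=np.cos(p[2]),np.sin(p[2]); return np.array([p[0]+c*X[0]-s*X[1],p[1]+s*X[0]+c*X[1],X[2]])
f=lambda p:np.concatenate([(proj(n,T(p,X))[0]-uv) for n,uv,X in obs])
r=least_squares(f,[.45,.28,-.476],loss="soft_l1"); print("stand",r.x[:2].round(4),np.degrees(r.x[2]).round(2)); print(f(r.x).reshape(-1,2).round(1).tolist())
p=r.x; np.save("stand.npy",p)
# triangulated heights of tips and of red card
def tri(a,b):
    A=[];B=[]
    for n,uv in(("top",a),("side",b)):
        c,ry=rays(n,uv);C=-c["R"].T@c["t"];d=(ry@c["R"])[0];d/=np.linalg.norm(d);M=np.eye(3)-np.outer(d,d);A.append(M);B.append(M@C)
    return np.linalg.solve(sum(A),sum(B))
print("tip r",tri(top((381,145)),side((205,25))).round(4),"tip l",tri(top((197,49)),side((63,157))).round(4))
inv=lambda X:np.c_[(X[:,:2]-p[:2])@np.array([[np.cos(p[2]),-np.sin(p[2])],[np.sin(p[2]),np.cos(p[2])]]),X[:,2]]
for n in("side","top"):
    z=np.load(n+"0.npz");X=cloud(n,z["d"]);hs=cv2.cvtColor(z["p"],cv2.COLOR_RGB2HSV).astype(int);Y=inv(X.reshape(-1,3)).reshape(X.shape)
    m=((hs[...,0]<8)|(hs[...,0]>172))&(hs[...,1]>140)&(Y[...,0]>.0)&(Y[...,0]<.09)&(Y[...,1]>-.12)&(Y[...,1]<-.02)&(Y[...,2]>.06)&(z["d"]>0)
    P=Y[m]; print(n,"red in stand",m.sum(),np.median(P,0).round(4),np.percentile(P,[5,95],0).round(4).tolist())
    m2=(Y[...,0]>.0)&(Y[...,0]<.12)&(Y[...,1]>-.12)&(Y[...,1]<-.02)&(Y[...,2]>.05)&(Y[...,2]<.19)&~m&(z["d"]>0); P=Y[m2]
    print("  other",m2.sum(),np.percentile(P,[5,50,95],0).round(3).tolist() if len(P) else 0)
    # board / tray edges
    b=(hs[...,1]<70)&(hs[...,2]<110)&(abs(X[...,2]-.012)<.006)&(X[...,0]>.33)&(X[...,0]<.7)&(X[...,1]<.18)&(X[...,1]>-.06)
    print("  board pct",np.percentile(X[b],[1,99],0).round(3).tolist(),cv2.minAreaRect(X[b][:,:2].astype(np.float32)))
E
python3 fit.py
python3 - <<'E'
import cv2;a=cv2.imread("pics/top0.png")[165:290,425:525];cv2.imwrite("pics/tray.png",cv2.resize(a,None,fx=4.5,fy=4.5,interpolation=cv2.INTER_CUBIC))
E
```

```text
stand [0.4487 0.2772] -26.58
[[1.0, -1.1], [-1.1, 0.6], [-1.6, 0.5], [-3.8, -1.5], [0.0, -0.0], [0.1, 0.4], [-1.5, -1.0], [0.4, -1.0], [-0.2, -1.8], [2.7, 1.4], [0.1, -0.2]]
tip r [0.5144 0.1677 0.2192] tip l [0.5747 0.293  0.2156]
side red in stand 161 [ 0.0314 -0.0665  0.2018] [[0.0294, -0.0978, 0.182], [0.0345, -0.0392, 0.2152]]
  other 27 [[0.031, -0.085, 0.153], [0.044, -0.05, 0.169], [0.051, -0.041, 0.188]]
  board pct [[0.361, -0.06, 0.006], [0.657, 0.178, 0.017]] ((0.5076166391372681, 0.059983521699905396), (0.30764687061309814, 0.2398267537355423), 0.005009176675230265)
top red in stand 105 [ 0.0316 -0.0746  0.1808] [[0.0296, -0.0971, 0.0938], [0.0349, -0.0426, 0.2174]]
  other 108 [[0.029, -0.098, 0.084], [0.044, -0.074, 0.166], [0.052, -0.047, 0.174]]
  board pct [[0.365, -0.058, 0.006], [0.654, 0.179, 0.018]] ((0.5066204071044922, 0.060592032968997955), (0.23850153386592865, 0.3077945411205292), 89.94192504882812)
```

View pics/tray.png

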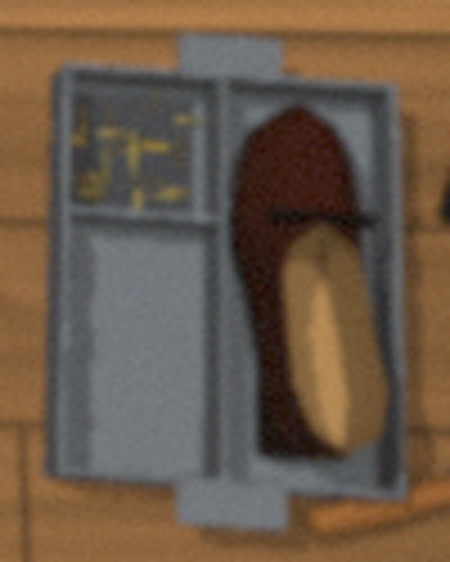

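Tray crop: parts bay inner corners are near (70,225), (212,228), (210,475) and (62,470), the nail bay is above it and the shoe is to its right. Next I'll refit the stand without the ambiguous tip (it overlaps the knife blade) and fit the tray and board. I'll also make a free-space move to identify the arm's kinematics, because whether a tilted grasp is reachable decides the plan.

Request:
{"op": "apply_moves", "data": {"moves": [[[0,0,-0.5],[0.15,0.05,0],85],[[0,0,-1],[0.3,0.1,0],85],[[0,0,-1],[0.5,0.2,0],85],[[0,0,-1],[0.5,0.3,0],85],[[0,0,-1],[0.5,0.3,0],85],[[0,0,-1],[0.5,0.3,0],85],[[0,0,-1],[0.5,0.3,0],85],[[0,0,-1],[0.5,0.3,0],85],[[0,0,-1],[0.5,0.3,0],85]]}}

```text
time_s: 0.85
tool_pos: [0.1166, 0.4503, 0.2731]
eef_rot: [[-0.826, 0.17, -0.538], [0.42, 0.822, -0.384], [0.377, -0.543, -0.75]]
wrist_force: [-1.2, 0.3, -0.2]
width: 0.994
grasp_force: 0.0
```

```bash
sed -i 's/,((190,95),(.1,.135,.01))//; s/,((205,25),(.105,-.07,.216))//' fit.py
cat > log.py <<'E'
from h import *
import json,os
L=json.load(open("log.json")) if os.path.exists("log.json") else []
s=env.read_state(); L.append([s["joint_pos"].tolist(),s["tool_pos"].tolist(),s["eef_rot"].tolist()]); json.dump(L,open("log.json","w"))
print(s["time_s"],s["joint_pos"].round(2),s["tool_pos"].round(4));print(s["eef_rot"].round(3))
E
python3 - <<'E'
import json
json.dump([[[7.17923400e+01,7.23675964e+00,-2.31999737e+00,8.05227742e+01,8.45331095e-04,9.00004014e+01],[0.16393503,0.49839969,0.24962093],[[-9.49928091e-01,3.12468274e-01,-4.47737665e-04],[3.12468594e-01,9.49927182e-01,-1.31397054e-03],[1.47440727e-05,-1.38808148e-03,-9.99999037e-01]]]],open("log.json","w"))
E
python3 fit.py | head -3; python3 log.py
python3 - <<'E'
from h import *
from scipy.optimize import least_squares
t=lambda c:np.array(c)/4.5+[425,165]
obs=[((57,65),(.14,.1125,.042)),((400,87),(.14,-.1125,.042)),((408,498),(-.14,-.1125,.042)),((48,480),(-.14,.1125,.042))]
def T(p,X): c,s=np.cos(p[2]),np.sin(p[2]); return np.array([p[0]+c*X[0]-s*X[1],p[1]+s*X[0]+c*X[1],X[2]])
f=lambda p:np.concatenate([proj("top",T(p,X))[0]-t(uv) for uv,X in obs])
r=least_squares(f,[.48,-.39,0]);print("tray",r.x[:2].round(4),np.degrees(r.x[2]).round(2),f(r.x).round(1))
np.save("tray.npy",r.x)
c=atz("top",[t(q) for q in((72,222),(212,226),(212,476),(62,472))],.042); print("bay rim",c.round(4).tolist(),c.mean(0).round(4))
# board edges by hue in top
p=np.load("top0.npz")["p"]
hs=cv2.cvtColor(p,cv2.COLOR_RGB2HSV); m=((hs[...,1]<70)&(hs[...,2]<110)).astype(np.uint8); m[:, :325]=0; m[:,420:]=0
n,l,st,ce=cv2.connectedComponentsWithStats(m); i=1+st[1:,4].argmax(); print(st[i]); box=cv2.boxPoints(cv2.minAreaRect(np.argwhere(l==i)[:,::-1].astype(np.float32)));c=atz("top",box,.012);print("board",c.round(4).tolist(),c.mean(0))
k=(hs[...,0]<20)&(hs[...,1]>130); 
E
```

```text
stand [0.4485 0.2782] -26.77
[[0.7, -0.8], [-1.6, 0.8], [-1.9, 0.4], [-0.3, 0.2], [-0.2, 0.5], [-1.5, -0.9], [0.2, -0.7], [-0.1, -1.4], [0.1, -0.0]]
tip r [0.5144 0.1677 0.2192] tip l [0.5747 0.293  0.2156]
0.85 [ 64.51  27.93  16.03 115.74  18.67  77.81] [0.1166 0.4503 0.2731]
[[-0.826  0.17  -0.538]
 [ 0.42   0.822 -0.384]
 [ 0.377 -0.543 -0.75 ]]
tray [ 0.4795 -0.4016] -2.99 [ 0.8 -0.2 -1.2 -0.4 -1.   1.   1.4 -0.4]
bay rim [[0.5157, -0.3002, 0.042], [0.5144, -0.3933, 0.042], [0.3487, -0.3842, 0.042], [0.3496, -0.287, 0.042]] [ 0.4321 -0.3412  0.042 ]
[ 332  170   73  101 5392]
board [[0.3679, 0.027, 0.012], [0.6621, -0.0042, 0.012], [0.6402, -0.2066, 0.012], [0.3483, -0.1667, 0.012]] [ 0.50464194 -0.08761878  0.012     ]
```

```bash
cat > plan.py <<'E'
from h import *
from scipy.spatial.transform import Rotation as Ro
def go(P,R=None,show=True):
    s=env.read_state(); R0=s["eef_rot"]; R=R0 if R is None else R
    u,_,v=np.linalg.svd(R0);R0=u@v
    sh=R0.T@(np.array(P)-s["tool_pos"])/.15; tn=np.degrees(Ro.from_matrix(R0.T@R).as_rotvec())/90
    print("shift",sh.round(3),"turn",tn.round(3),"rows>=",int(max(np.ceil(np.linalg.norm(sh)*150/41.7),np.ceil(np.linalg.norm(tn)*90/7.16)))); return sh,tn
def down(az):  # tool down, tool y along azimuth az (deg)
    a=np.radians(az); y=np.array([np.cos(a),np.sin(a),0]); z=np.array([0,0,-1.]); return np.c_[np.cross(y,z),y,z]
E
python3 - <<'E'
from plan import *
go([.22,.45,.45],down(90)); go([.22,.45,.45])
E
```

```text
shift [-0.126 -0.525 -1.255] turn [-0.329 -0.324 -0.209] rows>= 7
shift [-0.126 -0.525 -1.255] turn [0. 0. 0.] rows>= 5
```

Request:
{"op": "apply_moves", "data": {"moves": [[[-0.05,-0.2,-0.3],[-0.1,-0.1,-0.1],85],[[-0.1,-0.5,-1],[-0.2,-0.2,-0.2],85],[[-0.1,-0.5,-1],[-0.33,-0.32,-0.21],85],[[-0.1,-0.5,-1],[-0.33,-0.32,-0.21],85],[[-0.1,-0.5,-1],[-0.33,-0.32,-0.21],85],[[-0.1,-0.5,-1],[-0.33,-0.32,-0.21],85],[[-0.1,-0.5,-1],[-0.33,-0.32,-0.21],85]]}}

```text
time_s: 1.43
tool_pos: [0.1961, 0.4396, 0.4254]
eef_rot: [[-1.0, -0.002, 0.003], [-0.002, 1.0, 0.015], [-0.003, 0.015, -1.0]]
wrist_force: [-0.3, -0.0, 0.2]
width: 0.995
grasp_force: 0.0
```

```bash
python3 log.py; python3 - <<'E'
from plan import *
go([.33,.36,.48],down(90)); go([.45,.2,.45],down(90))
E
```

```text
1.4333 [ 65.84   5.7   18.51 101.98   0.2   65.74] [0.1961 0.4396 0.4254]
[[-1.    -0.002  0.003]
 [-0.002  1.     0.015]
 [-0.003  0.015 -1.   ]]
shift [-0.893 -0.527 -0.369] turn [0.009 0.002 0.001] rows>= 4
shift [-1.69  -1.598 -0.183] turn [0.009 0.002 0.001] rows>= 9
```

Request:
{"op": "apply_moves", "data": {"moves": [[[-0.3,-0.2,-0.1],[0,-0.1,0],85],[[-0.7,-0.5,-0.2],[0,-0.2,0],85],[[-1,-0.8,-0.3],[0,-0.3,0],85],[[-1,-0.8,-0.3],[0,-0.3,0],85],[[-1,-0.8,-0.3],[0,-0.3,0],85],[[-1,-0.8,-0.3],[0,-0.3,0],85],[[-1,-0.8,-0.3],[0,-0.3,0],85]]}}

```text
time_s: 2.02
tool_pos: [0.3469, 0.3185, 0.4663]
eef_rot: [[-0.893, 0.003, 0.451], [0.005, 1.0, 0.004], [-0.451, 0.005, -0.893]]
wrist_force: [-0.8, 0.2, 0.1]
width: 0.991
grasp_force: 0.0
```

```bash
python3 log.py; python3 - <<'E'
from plan import *
go([.5,.15,.4],down(90)); 
E
```

```text
2.0167 [ 55.01  -7.91   5.95  87.53 -21.55  52.12] [0.3469 0.3185 0.4663]
[[-0.893  0.003  0.451]
 [ 0.005  1.     0.004]
 [-0.451  0.005 -0.893]]
shift [-0.717 -1.123  0.851] turn [ 0.003  0.298 -0.003] rows>= 6
```

```bash
cat >> plan.py <<'E'
p=np.load("stand.npy"); A=p[2]; xs=np.array([np.cos(A),np.sin(A),0]); ys=np.array([-np.sin(A),np.cos(A),0]); zs=np.array([0,0,1.])
def st(X): return np.array([p[0],p[1],0])+X[0]*xs+X[1]*ys+X[2]*zs
def tilt(th,flip=1): # tool z = -x_st cos th - z sin th
    t=np.radians(th); z=-xs*np.cos(t)-zs*np.sin(t); y=ys*flip; return np.c_[np.cross(y,z),y,z]
E
python3 - <<'E'
from plan import *
print(st([.105,-.07,.216]))
go([.5,.17,.40],tilt(60)); 
E
```

```text
[0.51069155 0.16836867 0.216     ]
shift [-0.716 -0.99   0.851] turn [-0.005  0.619  0.308] rows>= 9
```

Request:
{"op": "apply_moves", "data": {"moves": [[[-0.2,-0.3,0.2],[0,0.1,0.05],85],[[-0.5,-0.6,0.4],[0,0.2,0.1],85],[[-0.7,-1,0.8],[0,0.6,0.3],85],[[-0.7,-1,0.8],[0,0.6,0.3],85],[[-0.7,-1,0.8],[0,0.6,0.3],85],[[-0.7,-1,0.8],[0,0.6,0.3],85],[[-0.7,-1,0.8],[0,0.6,0.3],85],[[-0.7,-1,0.8],[0,0.6,0.3],85],[[-0.7,-1,0.8],[0,0.6,0.3],85],[[-0.7,-1,0.8],[0,0.6,0.3],85],[[-0.7,-1,0.8],[0,0.6,0.3],85]]}}

```text
time_s: 2.93
tool_pos: [0.4778, 0.1745, 0.3656]
eef_rot: [[-0.805, 0.449, -0.389], [0.394, 0.893, 0.216], [0.445, 0.021, -0.896]]
wrist_force: [-0.7, 0.5, 0.5]
width: 0.999
grasp_force: 0.0
```

```bash
python3 log.py; cat > kin.py <<'E'
import numpy as np,json
from scipy.optimize import least_squares
from scipy.spatial.transform import Rotation as Ro
L=json.load(open("log.json"))
def fk(q,k):
    # k: a,h,L1x,L1z,L2x,L2z,L3x,L3z(wrist j4->j5), d(tool from j5)
    q=np.radians(q); c1,s1=np.cos(q[0]),np.sin(q[0])
    rot=lambda b,v:np.array([np.cos(b)*v[0]+np.sin(b)*v[1],-np.sin(b)*v[0]+np.cos(b)*v[1]])
    b2,b3,b4=q[1],q[1]-q[2],q[1]-q[2]+q[3]
    w=k[0:2]+rot(b2,k[2:4])+rot(b3,k[4:6])+rot(b4,k[6:8])
    e=Ro.from_euler("zyz",[q[0],b4,q[4]]).as_matrix()  # hand: local x = pointing, j5 about local z
    z=e[:,0]; P=np.array([c1*w[0],s1*w[0],w[1]])+k[8]*z
    # tool frame: z=pointing, roll q6
    y0=e[:,1]; x0=np.cross(y0,z); c,s=np.cos(q[5]+k[9]),np.sin(q[5]+k[9])
    return P,np.c_[c*x0+s*y0,-s*x0+c*y0,z]
def res(k): 
    o=[]
    for q,P,R in L:
        p,r=fk(np.array(q),k); o+=list((p-P)*10)+list((r-np.array(R)).ravel()*1)
    return np.array(o)+0
def fit():
    best=None
    for s in(0,np.pi/2,np.pi,-np.pi/2):
        r=least_squares(lambda k:np.r_[res(k),1e-4*k[:9]],[0,.35,.05,.35,.3,-.05,0.08,0,.2,s])
        if best is None or r.cost<best.cost: best=r
    return best.x
if __name__=="__main__":
    k=fit();print(k.round(4))
    for q,P,R in L:
        p_,r=fk(np.array(q),k); print(((p_-P)*1e3).round(1),np.abs(r-np.array(R)).max().round(4))
    np.save("k.npy",k)
E
python3 kin.py
```

```text
2.9333 [ 11.1   22.85  27.83 115.78  16.67  34.41] [0.4778 0.1745 0.3656]
[[-0.805  0.449 -0.389]
 [ 0.394  0.893  0.216]
 [ 0.445  0.021 -0.896]]
[-6.2500e-02  6.9600e-02 -1.2360e-01  7.9970e-01  5.3880e-01  4.3000e-03
  5.2440e-01  2.6500e-02  5.9500e-02  5.4667e+00]
[-16.1   7.7   0.8] 0.9512
[ 37.2 -14.7   2.5] 1.1556
[-10.8  27.4  27.7] 0.8978
[-90.9  50.8 -16.8] 0.8036
[ -1.4 -71.5 -14.1] 0.8614
```

```bash
sed -i 's/"zyz"/"ZYZ"/' kin.py; python3 kin.py
```

```text
[ 0.      0.1435 -0.      0.531   0.4514  0.0797  0.1478  0.      0.2765
  0.    ]
[-0.  0.  0.] 0.0
[ 0.  0. -0.] 0.0
[ 0.  0. -0.] 0.0
[ 0.  0. -0.] 0.0
[-0. -0.  0.] 0.0
```

```bash
cat > ik.py <<'E'
from plan import *
from kin import fk
k=np.load("k.npy")
lo=np.array([-155.77,-54.66,-72.52,-102.08,-83.92,-180]);hi=np.array([155.77,111.73,77.12,115.82,84.16,180])
def ik(P,R,q0=None,m=1.0):
    best=None
    az=np.degrees(np.arctan2(P[1],P[0]))
    seeds=[q0] if q0 is not None else []
    seeds+=[[az,30,10,80,b,c] for b in(-40,0,40) for c in(-90,0,90)]
    for s in seeds:
        f=lambda q:np.r_[(fk(q,k)[0]-P)*20,(fk(q,k)[1]-R).ravel()]
        r=least_squares(f,np.clip(s,lo+m+.1,hi-m-.1),bounds=(lo+m,hi-m))
        if best is None or r.cost<best.cost: best=r
        if best.cost<1e-8: break
    return best.x,np.sqrt(2*best.cost)
from scipy.optimize import least_squares
E
python3 - <<'E'
from ik import *
for th in(30,40,50,60,65,70,75,80,90):
    for nm,X in(("below",(.054,-.07,.12)),("above",(.040,-.07,.185)),("aboveout",(.14,-.07,.21))):
        o=[]
        for fl in(1,-1):
            q,e=ik(st(X),tilt(th,fl)); o.append((round(e,4),q.round(0).tolist()))
        print(th,nm,min(o))
E
```

```text
30 below (np.float64(0.0), [7.0, 46.0, 14.0, 113.0, 29.0, -162.0])
30 above (np.float64(0.0919), [7.0, 39.0, 13.0, 115.0, 30.0, -159.0])
30 aboveout (np.float64(0.3731), [2.0, 40.0, 25.0, 115.0, 28.0, -157.0])
40 below (np.float64(0.0), [8.0, 39.0, 9.0, 105.0, 26.0, -156.0])
40 above (np.float64(0.0), [9.0, 35.0, 12.0, 110.0, 27.0, -155.0])
40 aboveout (np.float64(0.17), [4.0, 40.0, 26.0, 115.0, 24.0, -156.0])
50 below (np.float64(0.0), [10.0, 32.0, 4.0, 96.0, 23.0, -150.0])
50 above (np.float64(0.0), [11.0, 29.0, 7.0, 102.0, 23.0, -149.0])
50 aboveout (np.float64(0.0), [6.0, 39.0, 27.0, 113.0, 20.0, -154.0])
60 below (np.float64(0.0), [12.0, 25.0, -2.0, 88.0, 18.0, -145.0])
60 above (np.float64(0.0), [13.0, 22.0, 3.0, 94.0, 19.0, -144.0])
60 aboveout (np.float64(0.0), [8.0, 31.0, 20.0, 104.0, 16.0, -149.0])
65 below (np.float64(0.0), [14.0, 22.0, -5.0, 83.0, 16.0, -142.0])
65 above (np.float64(0.0), [15.0, 19.0, -0.0, 90.0, 16.0, -141.0])
65 aboveout (np.float64(0.0), [9.0, 28.0, 16.0, 99.0, 14.0, -147.0])
70 below (np.float64(0.0), [15.0, 18.0, -8.0, 79.0, 13.0, -140.0])
70 above (np.float64(0.0), [16.0, 16.0, -3.0, 87.0, 13.0, -139.0])
70 aboveout (np.float64(0.0), [10.0, 24.0, 12.0, 94.0, 12.0, -145.0])
75 below (np.float64(0.0), [17.0, 15.0, -10.0, 75.0, 10.0, -137.0])
75 above (np.float64(0.0), [18.0, 13.0, -5.0, 83.0, 10.0, -136.0])
75 aboveout (np.float64(0.0), [11.0, 21.0, 9.0, 90.0, 9.0, -143.0])
80 below (np.float64(0.0), [18.0, 12.0, -13.0, 71.0, 7.0, -135.0])
80 above (np.float64(0.0), [20.0, 10.0, -8.0, 79.0, 7.0, -134.0])
80 aboveout (np.float64(0.0), [13.0, 18.0, 5.0, 85.0, 6.0, -141.0])
90 below (np.float64(0.0), [22.0, 7.0, -19.0, 64.0, 0.0, -131.0])
90 above (np.float64(0.0), [24.0, 4.0, -14.0, 72.0, -0.0, -130.0])
90 aboveout (np.float64(0.0), [16.0, 11.0, -2.0, 76.0, -0.0, -138.0])
```

```bash
python3 - <<'E'
from ik import *
print(env.nose_length)
for th in(30,35,40,50,60):
  for nm,X in(("g",(.057,-.07,.12)),("out",(.12,-.07,.135)),("out2",(.165,-.07,.15))):
    q,e=ik(st(X),tilt(th,-1)); q2,e2=ik(st(X),tilt(th,1)); print(th,nm,round(e,4),q.round(0),round(e2,4),q2.round(0))
print("glue",atz("top",[(316,130)],.125),"peg",atz("top",[(378,131)],.045),"nail",atz("top",[(415,138)],.085),"shoe_r",atz("top",[(245,148)],.06))
go([.5,-.1,.30],down(63)); go([.5,-.1,.12],down(63)); print(ik(np.array([.5,-.1,.03]),down(63)))
E
```

```text
0.019
30 g 0.0 [   7.   46.   14.  114.   29. -162.] 0.0 [  7.  46.  14. 114.  29.  18.]
30 out 0.1522 [   4.   47.   22.  115.   27. -161.] 0.1522 [  4.  47.  22. 115.  27.  19.]
30 out2 0.2906 [   2.   47.   28.  115.   27. -159.] 0.2906 [  2.  47.  28. 115.  27.  21.]
35 g 0.0 [   7.   43.   12.  109.   27. -159.] 0.0 [  7.  43.  12. 109.  27.  21.]
35 out 0.0477 [   5.   47.   23.  115.   26. -160.] 0.0477 [  5.  47.  23. 115.  26.  20.]
35 out2 0.1867 [   2.   47.   29.  115.   25. -159.] 0.1867 [  2.  47.  29. 115.  25.  21.]
40 g 0.0 [   8.   39.   10.  105.   26. -156.] 0.0 [  8.  39.  10. 105.  26.  24.]
40 out 0.0 [   5.   45.   22.  112.   24. -158.] 0.0 [  5.  45.  22. 112.  24.  22.]
40 out2 0.0826 [   3.   47.   29.  115.   23. -158.] 0.0826 [  3.  47.  29. 115.  23.  22.]
50 g 0.0 [  10.   32.    4.   96.   23. -150.] 0.0 [10. 32.  4. 96. 23. 30.]
50 out 0.0 [   7.   38.   15.  103.   21. -153.] 0.0 [  7.  38.  15. 103.  21.  27.]
50 out2 0.0 [   5.   42.   25.  109.   20. -155.] 0.0 [  5.  42.  25. 109.  20.  25.]
60 g 0.0 [  12.   25.   -1.   88.   18. -145.] 0.0 [12. 25. -1. 88. 18. 35.]
60 out 0.0 [   9.   30.    9.   93.   17. -148.] 0.0 [ 9. 30.  9. 93. 17. 32.]
60 out2 0.0 [   7.   35.   17.   98.   16. -150.] 0.0 [ 7. 35. 17. 98. 16. 30.]
glue [[0.74774853 0.07966342 0.125     ]] peg [[ 0.7783345  -0.11256843  0.045     ]] nail [[ 0.74172902 -0.21963041  0.085     ]] shoe_r [[0.71119719 0.29903962 0.06      ]]
shift [-1.035 -1.578 -0.061] turn [ 0.012 -0.293  0.007] rows>= 7
shift [-1.568 -1.602  1.013] turn [ 0.012 -0.293  0.007] rows>= 9
(array([-1.13099325e+01,  1.11361413e+01, -2.61720023e+01,  5.26918564e+01,
        1.50425057e-15,  1.56900675e+01]), np.float64(2.3668224955241302e-15))
```

Request:
{"op": "apply_moves", "data": {"moves": [[[-0.3,-0.4,0],[0,-0.1,0],50],[[-0.6,-0.8,0],[0,-0.2,0],50],[[-0.9,-1,0],[0,-0.293,0],50],[[-1,-1,0],[0.012,-0.293,0.007],50],[[-1,-1,0.5],[0.012,-0.293,0.007],50],[[-1,-1,0.5],[0.012,-0.293,0.007],50],[[-1,-1,0.5],[0.012,-0.293,0.007],50],[[-1,-1,0.5],[0.012,-0.293,0.007],50],[[-1,-1,0.5],[0.012,-0.293,0.007],50],[[-1,-1,0.5],[0.012,-0.293,0.007],50]]}}

```text
time_s: 3.77
tool_pos: [0.5044, -0.0015, 0.2344]
eef_rot: [[-0.891, 0.454, 0.01], [0.454, 0.891, 0.002], [-0.008, 0.006, -1.0]]
wrist_force: [-0.2, -0.8, -0.2]
width: 0.589
grasp_force: 0.0
```

```bash
python3 - <<'E'
from plan import *
inv=lambda X:np.c_[(X-np.array([p[0],p[1],0]))@np.c_[xs,ys,zs]]
for n in("side","top"):
    im,d=env.camera(n);cv2.imwrite(f"pics/{n}1.png",im[...,::-1]); X=cloud(n,d);hs=cv2.cvtColor(im,cv2.COLOR_RGB2HSV).astype(int);Y=inv(X.reshape(-1,3)).reshape(X.shape)
    b=(Y[...,0]>.0)&(Y[...,0]<.085)&(Y[...,1]>-.12)&(Y[...,1]<-.02)&(Y[...,2]>.05)&(d>0)
    m=((hs[...,0]<8)|(hs[...,0]>172))&(hs[...,1]>120)&b
    for nm,mm in(("red",m),("rest",b&~m&(Y[...,2]<.19))):
        P=Y[mm]
        for l in np.arange(.06,.22,.02):
            w=P[(P[:,2]>=l)&(P[:,2]<l+.02)]
            if len(w)>3: print(n,nm,round(l,2),len(w),"x",np.percentile(w[:,0],[10,50,90]).round(4),"y",np.percentile(w[:,1],[3,97]).round(4))
s=env.read_state();print(s["tool_pos"],s["width"])
go([.5,-.1,.05],down(63));go([.5,-.1,.036],down(63))
E
```

```text
side red 0.18 81 x [0.0305 0.032  0.0343] y [-0.0993 -0.0397]
side red 0.2 82 x [0.0311 0.0326 0.0357] y [-0.0987 -0.0403]
side rest 0.14 6 x [0.0462 0.0495 0.0522] y [-0.0506 -0.0454]
side rest 0.16 11 x [0.0326 0.0482 0.0512] y [-0.0871 -0.0484]
top red 0.08 10 x [0.0302 0.0305 0.0307] y [-0.0962 -0.0451]
top red 0.1 11 x [0.0304 0.0308 0.0312] y [-0.0984 -0.0614]
top red 0.12 12 x [0.031  0.0313 0.0315] y [-0.0969 -0.0446]
top red 0.14 14 x [0.0314 0.0318 0.0324] y [-0.0981 -0.0457]
top red 0.16 13 x [0.032  0.0322 0.0323] y [-0.0976 -0.0407]
top red 0.18 18 x [0.0324 0.0327 0.0338] y [-0.0983 -0.0443]
top red 0.2 40 x [0.0332 0.0343 0.0364] y [-0.0988 -0.0411]
top rest 0.08 8 x [0.0304 0.0335 0.0447] y [-0.0994 -0.0449]
top rest 0.1 7 x [0.0312 0.0406 0.0479] y [-0.0909 -0.0406]
top rest 0.12 6 x [0.0324 0.0434 0.0495] y [-0.0975 -0.0646]
top rest 0.14 6 x [0.0333 0.0425 0.0468] y [-0.0975 -0.0615]
top rest 0.16 64 x [0.0424 0.0475 0.0522] y [-0.0906 -0.0492]
[ 0.50420514 -0.00170513  0.23343711] 0.5884509728916499
shift [-0.264 -0.603  1.222] turn [ 0.003  0.004 -0.   ] rows>= 5
shift [-0.263 -0.604  1.315] turn [ 0.003  0.004 -0.   ] rows>= 6
```

Request:
{"op": "apply_moves", "data": {"moves": [[[-0.26,-0.6,0.3],[0,0,0],46],[[-0.26,-0.6,0.6],[0,0,0],46],[[-0.26,-0.6,0.9],[0,0,0],46],[[-0.26,-0.6,1],[0,0,0],46],[[-0.26,-0.6,1],[0,0,0],46],[[-0.26,-0.6,1],[0,0,0],46],[[-0.26,-0.6,1],[0,0,0],46]]}}

```text
time_s: 4.45
tool_pos: [0.4968, -0.1001, 0.0807]
eef_rot: [[-0.89, 0.456, 0.003], [0.456, 0.89, 0.002], [-0.002, 0.003, -1.0]]
wrist_force: [0.4, -0.3, 1.0]
width: 0.541
grasp_force: 0.0
```

Request:
{"op": "apply_moves", "data": {"moves": [[[0,0,0.15],[0,0,0],46],[[0,0,0.25],[0,0,0],46],[[0,0,0.3],[0,0,0],46],[[0,0,0.3],[0,0,0],46],[[0,0,0.32],[0,0,0],46],[[0,0,0.32],[0,0,0],46]]}}

```text
time_s: 4.95
tool_pos: [0.4976, -0.0999, 0.0336]
eef_rot: [[-0.891, 0.455, 0.006], [0.455, 0.891, 0.001], [-0.004, 0.004, -1.0]]
wrist_force: [-0.6, 0.2, 0.0]
width: 0.537
grasp_force: 0.0
```

Request:
{"op": "apply_moves", "data": {"moves": [[[0,0,0.01],[0,0,0],46],[[0,0,0.02],[0,0,0],46],[[0,0,0.02],[0,0,0],46]]}}

```text
time_s: 5.2
tool_pos: [0.4965, -0.1001, 0.0294]
eef_rot: [[-0.89, 0.456, 0.004], [0.456, 0.89, 0.002], [-0.003, 0.003, -1.0]]
wrist_force: [0.0, 0.1, 0.6]
width: 0.541
grasp_force: 0.0
```

Request:
{"op": "apply_moves", "data": {"moves": [[[0,0,0.01],[0,0,0],46],[[0,0,0.01],[0,0,0],46]]}}

```text
time_s: 5.37
tool_pos: [0.4967, -0.1001, 0.0287]
eef_rot: [[-0.89, 0.456, 0.004], [0.456, 0.89, 0.001], [-0.003, 0.003, -1.0]]
wrist_force: [-2.9, 0.4, 8.2]
width: 0.54
grasp_force: 4.2
```

Request:
{"op": "apply_moves", "data": {"moves": [[[0,0,0.01],[0,0,0],46],[[0,0,0.01],[0,0,0],46]]}}

```text
time_s: 5.53
tool_pos: [0.4967, -0.1002, 0.0286]
eef_rot: [[-0.89, 0.456, 0.005], [0.456, 0.89, 0.001], [-0.004, 0.003, -1.0]]
wrist_force: [-7.1, 3.1, 20.5]
width: 0.539
grasp_force: 10.5
```

Request:
{"op": "apply_moves", "data": {"moves": [[[0,0,0.01],[0,0,0],46],[[0,0,0.01],[0,0,0],46]]}}

```text
time_s: 5.7
tool_pos: [0.4967, -0.1002, 0.0285]
eef_rot: [[-0.89, 0.456, 0.006], [0.456, 0.89, 0.001], [-0.005, 0.003, -1.0]]
wrist_force: [-11.7, 4.4, 33.5]
width: 0.541
grasp_force: 16.8
```

```bash
python3 - <<'E'
from ik import *
W=[("A1",(.18,-.07,.25),60),("A",(.15,-.07,.10),50),("B",(.10,-.07,.098),42),("B2",(.075,-.07,.105),39),("C",(.058,-.07,.1105),38)]
q=None
for n,X,th in W:
    q,e=ik(st(X),tilt(th),q); print(n,st(X).round(4),round(e,5),q.round(1))
go(st(W[0][1]),tilt(60))
E
```

```text
A1 [0.5777 0.1346 0.25  ] 0.0 [  5.9  36.2  32.5 112.2  15.7  29. ]
A [0.5509 0.1481 0.1   ] 0.0 [  5.5  41.6  18.  101.7  20.1  25.8]
B [0.5062 0.1706 0.098 ] 0.0 [  6.5  42.6  14.4 104.7  24.   23.7]
B2 [0.4839 0.1819 0.105 ] 0.0 [  7.2  42.1  12.2 105.8  25.7  23. ]
C [0.4687 0.1895 0.1105] 0.0 [  7.8  40.9  10.2 105.8  26.6  23. ]
shift [ 0.226  1.644 -1.472] turn [ 0.003  0.336 -0.003] rows>= 8
```

Request:
{"op": "apply_moves", "data": {"moves": [[[0,0,-0.2],[0,0,0],56],[[0,0,-0.5],[0,0,0],56],[[0,0,-0.8],[0,0,0],56],[[0,0,-1],[0,0,0],56],[[0,0,-1],[0,0,0],56],[[0,0,-1],[0,0,0],56]]}}

```text
time_s: 6.2
tool_pos: [0.4974, -0.1006, 0.1774]
eef_rot: [[-0.89, 0.456, 0.009], [0.456, 0.89, 0.001], [-0.008, 0.004, -1.0]]
wrist_force: [-0.1, -0.4, -0.3]
width: 0.657
grasp_force: 0.0
```

```bash
python3 - <<'E'
from ik import *
go(st((.18,-.07,.25)),tilt(60))
E
```

```text
shift [ 0.235  1.642 -0.478] turn [ 0.004  0.338 -0.003] rows>= 7
```

Request:
{"op": "apply_moves", "data": {"moves": [[[0.05,0.15,-0.2],[0,0.05,0],56],[[0.1,0.4,-0.4],[0,0.1,0],56],[[0.2,0.7,-0.48],[0,0.2,0],56],[[0.23,1,-0.48],[0,0.3,0],56],[[0.23,1,-0.48],[0.004,0.338,-0.003],56],[[0.23,1,-0.48],[0.004,0.338,-0.003],56]]}}

```text
time_s: 6.7
tool_pos: [0.5356, 0.0512, 0.2356]
eef_rot: [[-0.759, 0.447, -0.473], [0.386, 0.894, 0.227], [0.524, -0.01, -0.851]]
wrist_force: [0.7, -0.5, -5.1]
width: 0.653
grasp_force: 0.0
```

```bash
python3 - <<'E'
from ik import *
go(st((.18,-.07,.25)),tilt(60)); go(st((.15,-.07,.10)),tilt(50))
E
```

```text
shift [ 0.052  0.621 -0.088] turn [-0.007 -0.018 -0.001] rows>= 3
shift [-0.302  0.632  0.868] turn [-0.007  0.093 -0.002] rows>= 5
```

Request:
{"op": "apply_moves", "data": {"moves": [[[0.02,0.25,-0.08],[0,0,0],56],[[0.05,0.55,-0.09],[0,0,0],56],[[0.05,0.62,-0.09],[0,0,0],56],[[0.05,0.63,-0.08],[0,0,0],56],[[-0.05,0.63,0.15],[0,0.03,0],56],[[-0.15,0.63,0.4],[0,0.06,0],56],[[-0.25,0.63,0.7],[-0.007,0.09,0],56],[[-0.3,0.63,0.868],[-0.007,0.093,0],56],[[-0.3,0.63,0.868],[-0.007,0.093,0],56],[[-0.3,0.63,0.868],[-0.007,0.093,0],56]]}}

```text
time_s: 7.53
tool_pos: [0.5501, 0.1441, 0.1111]
eef_rot: [[-0.694, 0.456, -0.557], [0.353, 0.89, 0.289], [0.627, 0.005, -0.779]]
wrist_force: [0.3, 0.0, 0.7]
width: 0.653
grasp_force: 0.0
```

```bash
python3 - <<'E'
from ik import *
print(env.read_state()["joint_pos"].round(1))
go(st((.10,-.07,.098)),tilt(42)); go(st((.075,-.07,.103)),tilt(39))
E
```

```text
[  5.2  40.2  17.5 101.5  19.8  26.1]
shift [0.21  0.024 0.282] turn [ 0.005  0.102 -0.001] rows>= 2
shift [0.361 0.023 0.361] turn [ 0.005  0.135 -0.001] rows>= 2
```

Request:
{"op": "apply_moves", "data": {"moves": [[[0.07,0.01,0.1],[0.002,0.04,0],56],[[0.14,0.024,0.19],[0.005,0.07,0],56],[[0.21,0.024,0.28],[0.005,0.1,0],56],[[0.28,0.023,0.32],[0.005,0.12,0],56],[[0.36,0.023,0.361],[0.005,0.135,0],56],[[0.36,0.023,0.361],[0.005,0.135,0],56],[[0.36,0.023,0.361],[0.005,0.135,0],56]]}}

```text
time_s: 8.12
tool_pos: [0.4858, 0.1831, 0.1042]
eef_rot: [[-0.566, 0.45, -0.69], [0.283, 0.893, 0.35], [0.774, 0.002, -0.633]]
wrist_force: [0.1, -0.4, 0.3]
width: 0.658
grasp_force: 0.0
```

```bash
python3 - <<'E'
from ik import *
s=env.read_state();print(s["wrist_force"].round(2),((s["tool_pos"]-[p[0],p[1],0])@np.c_[xs,ys,zs]).round(4))
go(st((.058,-.07,.1105)),tilt(38))
env.camera("side")
im,_=env.camera("side"); a=cv2.resize(im[180:330,240:400,::-1],None,fx=4,fy=4,interpolation=cv2.INTER_CUBIC)
im,_=env.camera("top"); b=cv2.resize(im[150:290,180:320,::-1],None,fx=4,fy=4,interpolation=cv2.INTER_CUBIC)
cv2.imwrite("pics/pre.png",cv2.resize(np.hstack([a[:560],b]),(800,373)))
E
```

```text
[ 0.11 -0.37  0.31] [ 0.0762 -0.0681  0.1042]
shift [ 0.109 -0.012  0.067] turn [0.001 0.014 0.001] rows>= 1
```

View pics/pre.png

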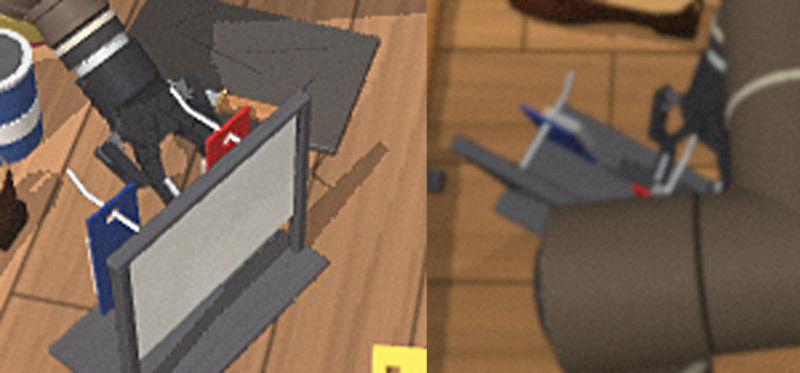

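The left finger (side crop, near (160,180)) is between the packs, and the hook passes above the gripper and clears it. Advancing, then closing gently.

Request:
{"op": "apply_moves", "data": {"moves": [[[0.05,-0.006,0.03],[0,0.007,0],56],[[0.09,-0.012,0.055],[0,0.014,0],56],[[0.11,-0.012,0.067],[0,0.014,0],56],[[0.11,-0.012,0.067],[0,0.014,0],56],[[0.11,-0.012,0.067],[0,0.014,0],56]]}}

```text
time_s: 8.68
tool_pos: [0.4684, 0.1895, 0.1098]
eef_rot: [[-0.55, 0.45, -0.704], [0.276, 0.893, 0.356], [0.789, 0.002, -0.615]]
wrist_force: [0.5, 0.1, 0.8]
width: 0.654
grasp_force: 0.0
```

```bash
python3 - <<'E'
from ik import *
s=env.read_state();print(s["wrist_force"].round(2),((s["tool_pos"]-[p[0],p[1],0])@np.c_[xs,ys,zs]).round(4),s["joint_pos"].round(1))
go(st((.058,-.07,.1105)),tilt(38))
E
```

```text
[0.46 0.06 0.77] [ 0.0577 -0.0701  0.1098] [  7.8  41.   10.1 105.7  26.7  22.9]
shift [ 0.002  0.001 -0.004] turn [ 0.001 -0.001  0.001] rows>= 1
```

Request:
{"op": "apply_moves", "data": {"moves": [[[0,0,0],[0,0,0],50],[[0,0,0],[0,0,0],46],[[0,0,0],[0,0,0],43],[[0,0,0],[0,0,0],40],[[0,0,0],[0,0,0],38],[[0,0,0],[0,0,0],36],[[0,0,0],[0,0,0],36]], "grip_force": 40}}

```text
time_s: 9.27
tool_pos: [0.4687, 0.1894, 0.1096]
eef_rot: [[-0.549, 0.451, -0.704], [0.276, 0.893, 0.357], [0.789, 0.002, -0.615]]
wrist_force: [0.1, 0.6, 0.9]
width: 0.505
grasp_force: 41.7
```

```bash
cat > path.py <<'E'
from ik import *
F=np.c_[xs,ys,zs]; O=np.array([p[0],p[1],0])
rp=lambda f:np.array([[np.cos(f),-np.sin(f)],[np.sin(f),np.cos(f)]])  # pack(x,z)->stand(x,z), f>0 lifts the blister
T0=np.array([.0578,.1097]); th0=38.0; f0=np.radians(-1.2)
tp=rp(f0).T@(T0-np.array([.0318,.1445])); c=np.array([.002,.0505])
def pose(sx,sz,phi,y=-.07):
    f=np.radians(phi); o=np.array([sx,sz])-rp(f)@c; t=o+rp(f)@tp
    return st((t[0],y,t[1])), tilt(th0+phi-np.degrees(f0))
def now():
    s=env.read_state(); t=(s["tool_pos"]-O)@F; z=s["eef_rot"][:,2]@F; th=np.degrees(np.arctan2(-z[2],-z[0])); phi=th-th0-1.2
    o=np.array([t[0],t[2]])-rp(np.radians(phi))@tp; sl=o+rp(np.radians(phi))@c
    print("slot",sl.round(4),"y",t[1].round(4),"phi",phi.round(2),"F",(s["wrist_force"]@F).round(2),"w",s["width"].round(3),"g",s["grasp_force"])
E
python3 - <<'E'
from path import *
print(tp); now()
q=None
for w in[(.035,.2,0),(.055,.2,0),(.07,.2,10),(.085,.2,18),(.095,.208,22),(.105,.216,25),(.125,.225,25),(.15,.226,25)]:
    P,R=pose(*w); q,e=ik(P,R,q); print(w,round(e,5),q.round(1)); go(P,R)
E
```

```text
[ 0.02672309 -0.03424786]Traceback (most recent call last):
  File "<stdin>", line 2, in <module>
  File "path.py", line 12, in now
    print("slot",sl.round(4),"y",t[1].round(4),"phi",phi.round(2),"F",(s["wrist_force"]@F).round(2),"w",s["width"].round(3),"g",s["grasp_force"])
                                                                                                        ^^^^^^^^^^^^^^^^
AttributeError: 'float' object has no attribute 'round'
```

```bash
sed -i 's/s\["width"\].round(3)/round(s["width"],3)/' path.py
python3 - <<'E'
from path import *
now()
q=None
for w in[(.035,.2,-1),(.055,.2,0),(.07,.2,10),(.085,.2,18),(.095,.208,22),(.105,.216,25),(.125,.225,25),(.15,.226,25)]:
    P,R=pose(*w); q,e=ik(P,R,q); print(w,round(e,5),q.round(1)); go(P,R)
E
```

```text
slot [0.0352 0.1949] y -0.0701 phi -1.27 F [-0.16  0.64  0.86] w 0.505 g 41.671600341796875
(0.035, 0.2, -1) 0.0 [  7.9  40.6  10.4 106.   26.5  23.1]
shift [ 0.026  0.001 -0.023] turn [ 0.001 -0.003  0.001] rows>= 1
(0.055, 0.2, 0) 0.0 [  7.   42.   13.5 107.1  25.5  22.9]
shift [-0.059  0.001 -0.137] turn [ 0.001 -0.014  0.001] rows>= 1
(0.07, 0.2, 10) 0.0 [  7.2  37.5  13.  101.1  21.4  27. ]
shift [-0.15   0.001 -0.314] turn [ 0.001 -0.125  0.001] rows>= 2
(0.085, 0.2, 18) 0.0 [ 7.4 34.1 12.3 96.3 17.7 29.7]
shift [-0.223  0.001 -0.475] turn [ 0.001 -0.214  0.001] rows>= 3
(0.095, 0.208, 22) 0.0 [ 7.5 32.4 12.8 94.8 15.7 30.9]
shift [-0.223  0.001 -0.601] turn [ 0.001 -0.259  0.   ] rows>= 4
(0.105, 0.216, 25) 0.0 [ 7.5 31.4 13.7 94.1 14.2 31.5]
shift [-0.221  0.002 -0.717] turn [ 0.001 -0.292  0.   ] rows>= 4
(0.125, 0.225, 25) 0.0 [ 6.5 33.3 17.9 96.6 13.8 30.6]
shift [-0.255  0.002 -0.859] turn [ 0.001 -0.292  0.   ] rows>= 4
(0.15, 0.226, 25) 0.0 [ 5.4 36.  22.5 98.7 13.4 29.6]
shift [-0.353  0.002 -0.995] turn [ 0.001 -0.292  0.   ] rows>= 4
```

Lift first, then check the load and the slot position.

Request:
{"op": "apply_moves", "data": {"moves": [[[0.01,0,-0.008],[0,0,0],36],[[0.018,0,-0.016],[0,0,0],36],[[0.026,0,-0.023],[0,0,0],36],[[0.026,0,-0.023],[0,0,0],36],[[0.026,0,-0.023],[0,0,0],36]]}}

```text
time_s: 9.68
tool_pos: [0.469, 0.1893, 0.1148]
eef_rot: [[-0.55, 0.451, -0.704], [0.276, 0.893, 0.356], [0.789, 0.002, -0.615]]
wrist_force: [0.6, 0.5, -1.1]
width: 0.503
grasp_force: 41.5
```

```bash
python3 - <<'E'
from path import *
now()
inv=lambda X:(X-O)@F
for n in("side",):
    im,d=env.camera(n); X=cloud(n,d);hs=cv2.cvtColor(im,cv2.COLOR_RGB2HSV).astype(int);Y=inv(X.reshape(-1,3)).reshape(X.shape)
    b=(Y[...,0]>.0)&(Y[...,0]<.06)&(Y[...,1]>-.12)&(Y[...,1]<-.02)&(Y[...,2]>.05)&(d>0)
    m=((hs[...,0]<8)|(hs[...,0]>172))&(hs[...,1]>120)&b; P=Y[m]
    print(n,m.sum(),"y",np.percentile(P[:,1],[3,97]).round(4),"top z",np.percentile(P[:,2],[97,99.5]).round(4),"x",np.median(P[:,0]).round(4))
    cv2.imwrite("pics/lift.png",cv2.resize(im[195:295,270:370,::-1],None,fx=6,fy=6,interpolation=cv2.INTER_CUBIC))
for w in[(.045,.2,0),(.055,.2,0),(.065,.2,7),(.075,.2,13)]: go(*pose(*w))
E
```

```text
slot [0.0355 0.2001] y -0.0701 phi -1.25 F [ 0.33  0.72 -1.14] w 0.503 g 41.50487422943115
side 194 y [-0.0996 -0.0396] top z [0.2199 0.2211] x 0.0324
shift [-0.044  0.001 -0.062] turn [ 0.001 -0.014  0.001] rows>= 1
shift [-0.085  0.001 -0.115] turn [ 0.001 -0.014  0.001] rows>= 1
shift [-0.149  0.001 -0.236] turn [ 0.001 -0.092  0.001] rows>= 2
shift [-0.202  0.001 -0.348] turn [ 0.001 -0.158  0.001] rows>= 2
```

View pics/lift.png

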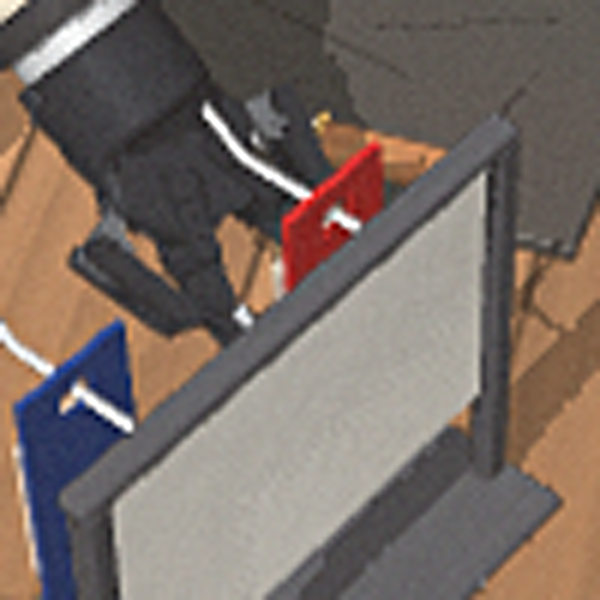

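The pack has risen 5 mm with its weight on the gripper. The wire passes through the slot near (340,215), and the hook tip at (210,110) is clear of the gripper body. Sliding out along the wire.

Request:
{"op": "apply_moves", "data": {"moves": [[[-0.02,0,-0.03],[0,-0.007,0],36],[[-0.044,0,-0.062],[0,-0.014,0],36],[[-0.065,0,-0.09],[0,-0.014,0],36],[[-0.085,0,-0.115],[0,-0.014,0],36],[[-0.115,0,-0.17],[0,-0.05,0],36],[[-0.149,0,-0.236],[0,-0.092,0],36],[[-0.176,0,-0.292],[0,-0.125,0],36],[[-0.202,0,-0.348],[0,-0.158,0],36],[[-0.202,0,-0.348],[0,-0.158,0],36],[[-0.202,0,-0.348],[0,-0.158,0],36]]}}

```text
time_s: 10.57
tool_pos: [0.5224, 0.1622, 0.1237]
eef_rot: [[-0.705, 0.451, -0.547], [0.355, 0.893, 0.278], [0.614, 0.003, -0.79]]
wrist_force: [0.4, 0.3, -1.5]
width: 0.505
grasp_force: 41.5
```

```bash
python3 - <<'E'
from path import *
now()
for w in[(.085,.2015,18),(.09,.205,20),(.095,.2085,22),(.1,.2125,24),(.105,.2165,25),(.115,.2225,25),(.125,.225,25),(.14,.226,25),(.155,.226,25)]: go(*pose(*w))
E
```

```text
slot [0.0751 0.2008] y -0.0702 phi 12.95 F [ 0.2   0.49 -1.49] w 0.505 g 41.48987174034119
shift [-0.067  0.001 -0.093] turn [ 0.001 -0.056  0.001] rows>= 1
shift [-0.085  0.002 -0.151] turn [ 0.001 -0.078  0.001] rows>= 1
shift [-0.102  0.002 -0.21 ] turn [ 0.001 -0.101  0.001] rows>= 2
shift [-0.117  0.002 -0.272] turn [ 0.002 -0.123  0.001] rows>= 2
shift [-0.129  0.002 -0.323] turn [ 0.002 -0.134  0.001] rows>= 2
shift [-0.157  0.002 -0.396] turn [ 0.002 -0.134  0.001] rows>= 2
shift [-0.199  0.002 -0.45 ] turn [ 0.002 -0.134  0.001] rows>= 2
shift [-0.274  0.002 -0.516] turn [ 0.002 -0.134  0.001] rows>= 3
shift [-0.353  0.002 -0.578] turn [ 0.002 -0.134  0.001] rows>= 3
```

Request:
{"op": "apply_moves", "data": {"moves": [[[-0.035,0,-0.045],[0,-0.028,0],36],[[-0.067,0,-0.093],[0,-0.056,0],36],[[-0.085,0.002,-0.151],[0,-0.078,0],36],[[-0.102,0.002,-0.21],[0,-0.101,0],36],[[-0.117,0.002,-0.272],[0,-0.123,0],36],[[-0.117,0.002,-0.272],[0,-0.123,0],36]]}}

```text
time_s: 11.07
tool_pos: [0.5583, 0.145, 0.1466]
eef_rot: [[-0.8, 0.451, -0.397], [0.402, 0.893, 0.204], [0.446, 0.004, -0.895]]
wrist_force: [-0.5, -0.1, -0.4]
width: 0.503
grasp_force: 41.5
```

```bash
python3 - <<'E'
from path import *
now()
for w in[(.105,.2165,25),(.115,.2235,25),(.125,.227,25),(.14,.228,25),(.155,.228,25)]: go(*pose(*w))
E
```

```text
slot [0.1006 0.2136] y -0.0695 phi 24.28 F [-0.36 -0.29 -0.38] w 0.503 g 41.48079693317413
shift [-0.02  -0.003 -0.037] turn [ 0.002 -0.008  0.001] rows>= 1
shift [-0.059 -0.003 -0.108] turn [ 0.002 -0.008  0.001] rows>= 1
shift [-0.108 -0.003 -0.159] turn [ 0.002 -0.008  0.001] rows>= 1
shift [-0.195 -0.003 -0.21 ] turn [ 0.002 -0.008  0.001] rows>= 2
shift [-0.284 -0.003 -0.254] turn [ 0.002 -0.008  0.001] rows>= 2
```

Request:
{"op": "apply_moves", "data": {"moves": [[[-0.02,-0.003,-0.037],[0,-0.008,0],36],[[-0.04,-0.003,-0.075],[0,-0.008,0],36],[[-0.059,-0.003,-0.108],[0,-0.008,0],36],[[-0.108,-0.003,-0.159],[0,-0.008,0],36],[[-0.195,-0.003,-0.21],[0,-0.008,0],36],[[-0.284,-0.003,-0.254],[0,-0.008,0],36],[[-0.34,-0.003,-0.28],[0,-0.008,0],36],[[-0.34,-0.003,-0.28],[0,-0.008,0],36],[[-0.34,-0.003,-0.28],[0,-0.008,0],36],[[-0.34,-0.003,-0.28],[0,-0.008,0],36]]}}

```text
time_s: 11.9
tool_pos: [0.6141, 0.1156, 0.1586]
eef_rot: [[-0.802, 0.451, -0.393], [0.404, 0.893, 0.199], [0.44, 0.001, -0.898]]
wrist_force: [0.0, 0.3, -1.0]
width: 0.502
grasp_force: 41.4
```

```bash
python3 - <<'E'
from path import *
now(); print(env.read_state()["joint_pos"].round(1))
# lay pose on board: pack origin at board (.0,-.03), phi=90, -pack z azimuth a
bc=np.array([.505,-.0876]); by=np.radians(-6.5); ctr=bc+np.array([-np.sin(by),np.cos(by)])*(-.032)
def lay(a,h,tool=0):  # pack flat, back at height h; pack -z along azimuth a
    a=np.radians(a); mz=np.array([np.cos(a),np.sin(a),0]); px=zs; pz=-mz; py=np.cross(pz,px)
    Rp=np.c_[px,py,pz]; P=np.array([*ctr,h])+Rp@np.array([tp[0],0,tp[1]])
    t=np.radians(th0+1.2); z=Rp@np.array([-np.cos(t),0,-np.sin(t)]); y=Rp[:,1]; return P,np.c_[np.cross(y,z),y,z]
print("ctr",ctr)
for a in(-26.8,-17,-6.5):
    P,R=lay(a,.012); q,e=ik(P,R); print(a,P.round(4),round(e,5),q.round(1))
P,R=lay(-17,.10); print(ik(P,R,env.read_state()["joint_pos"])); go(P,R)
E
```

```text
slot [0.1633 0.2253] y -0.0705 phi 24.67 F [-0.12  0.25 -1.01] w 0.502 g 41.44492328166962
[  4.8  37.6  25.  100.   13.4  28.9]
ctr [ 0.5013775 -0.1193943]
-26.8 [ 0.5319 -0.1348  0.0387] 0.0 [ -8.5  -6.  -57.2   1.1 -11.5  14.4]
-17 [ 0.5341 -0.1294  0.0387] 0.0 [-12.   -6.7 -58.1  -0.5  -3.1   3.8]
-6.5 [ 0.5354 -0.1233  0.0387] 0.0 [-16.   -6.5 -57.9  -0.2   6.   -7.4]
(array([-12.04533089, -14.05592944, -50.34144047,  14.61950656,
        -3.12914996,   3.84341781]), np.float64(7.830922216842633e-15))
shift [-0.326 -1.699  0.074] turn [-0.012 -0.724 -0.114] rows>= 10
```

The slot is well beyond the tip and the pack is held clear of the hook. Carrying it toward the board and turning it blister up.

Request:
{"op": "apply_moves", "data": {"moves": [[[0,-0.12,0],[0,0,0],36],[[-0.03,-0.32,0],[0,0,0],36],[[-0.06,-0.54,0],[0,-0.06,0],36],[[-0.1,-0.76,0],[0,-0.13,0],36],[[-0.12,-0.92,0],[0,-0.2,0],36],[[-0.14,-1,0],[0,-0.27,0],36],[[-0.15,-1,0],[0,-0.34,0],36],[[-0.15,-1,0],[0,-0.4,0],36],[[-0.15,-1,0],[0,-0.4,0],36]]}}

```text
time_s: 12.65
tool_pos: [0.56, -0.0264, 0.1483]
eef_rot: [[-0.88, 0.449, 0.156], [0.443, 0.893, -0.076], [-0.173, 0.002, -0.985]]
wrist_force: [-0.7, -0.7, -1.0]
width: 0.502
grasp_force: 41.4
```

```bash
cat >> path.py <<'E'
bc=np.array([.505,-.0876]); by=np.radians(-6.5); ctr=bc+np.array([-np.sin(by),np.cos(by)])*(-.032)
def lay(a,h):  # pack flat, back at height h; pack -z along azimuth a
    a=np.radians(a); mz=np.array([np.cos(a),np.sin(a),0]); px=zs; pz=-mz; py=np.cross(pz,px)
    Rp=np.c_[px,py,pz]; P=np.array([*ctr,h])+Rp@np.array([tp[0],0,tp[1]])
    t=np.radians(th0+1.2); z=Rp@np.array([-np.cos(t),0,-np.sin(t)]); y=Rp[:,1]; return P,np.c_[np.cross(y,z),y,z]
E
python3 - <<'E'
from path import *
print(env.read_state()["tool_pos"])
go(*lay(-17,.08));go(*lay(-17,.04))
E
```

```text
[ 0.56000373 -0.02644332  0.14825346]
shift [-0.104 -0.691  0.298] turn [-0.044 -0.324 -0.1  ] rows>= 5
shift [-0.058 -0.692  0.561] turn [-0.044 -0.324 -0.1  ] rows>= 5
```

Request:
{"op": "apply_moves", "data": {"moves": [[[-0.02,-0.12,0],[-0.005,-0.06,-0.02],36],[[-0.05,-0.35,0.05],[-0.015,-0.13,-0.04],36],[[-0.08,-0.55,0.15],[-0.03,-0.2,-0.06],36],[[-0.1,-0.68,0.25],[-0.04,-0.27,-0.08],36],[[-0.104,-0.691,0.298],[-0.044,-0.324,-0.1],36],[[-0.104,-0.691,0.298],[-0.044,-0.324,-0.1],36],[[-0.104,-0.691,0.298],[-0.044,-0.324,-0.1],36],[[-0.104,-0.691,0.298],[-0.044,-0.324,-0.1],36]]}}

```text
time_s: 13.32
tool_pos: [0.5413, -0.1303, 0.1101]
eef_rot: [[-0.741, 0.293, 0.604], [0.228, 0.956, -0.185], [-0.631, 0.0, -0.775]]
wrist_force: [1.0, 0.6, -0.4]
width: 0.502
grasp_force: 41.5
```

```bash
python3 - <<'E'
from path import *
s=env.read_state();print(s["time_s"],s["tool_pos"],s["joint_pos"].round(1),s["width"])
for n in("top","side"):
    im,d=env.camera(n);X=cloud(n,d);hs=cv2.cvtColor(im,cv2.COLOR_RGB2HSV).astype(int)
    m=((hs[...,0]<8)|(hs[...,0]>172))&(hs[...,1]>120)&(d>0)&(X[...,0]>.38)&(X[...,0]<.64)&(X[...,1]>-.25)&(X[...,1]<0)&(X[...,2]>.05)
    m=cv2.erode(m.astype(np.uint8),np.ones((2,2)))>0; P=X[m]; c=P.mean(0); u,_,v=np.linalg.svd(P-c,full_matrices=False); nn=v[2]*np.sign(v[2][2]); print(n,m.sum(),c.round(4),"normal",nn.round(3),"rms",(P@nn-c@nn).std().round(4),"long",v[0].round(3))
im,d=env.camera("side"); cv2.imwrite("pics/hold.png",cv2.resize(im[120:270,260:400,::-1],None,fx=4,fy=4,interpolation=cv2.INTER_CUBIC))
go(*lay(-17,.022));go(*lay(-17,.014));go(*lay(-17,.012))
E
```

```text
13.3167 [ 0.54131341 -0.13029166  0.11012451] [-11.9 -12.  -51.2  11.8  -3.2   4. ] 0.5018018042529102
top 48 [ 0.5684 -0.1378  0.0917] normal [ 0.893 -0.272  0.357] rms 0.0023 long [0.238 0.961 0.138]
side 160 [ 0.4889 -0.1013  0.0861] normal [-0.002 -0.022  1.   ] rms 0.0025 long [-1.     0.023 -0.002]
shift [ 0.308 -0.011  0.287] turn [-0.     0.002 -0.   ] rows>= 2
shift [ 0.342 -0.011  0.328] turn [-0.     0.002 -0.   ] rows>= 2
shift [ 0.35  -0.011  0.338] turn [-0.     0.002 -0.   ] rows>= 2
```

View pics/hold.png

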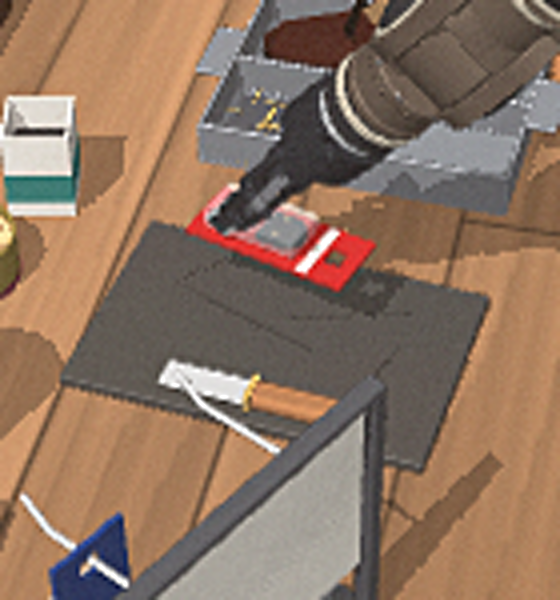

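The pack is held level above the board: the slot is at (337,258), the gripper is at the far end, and the measured card normal is within about 1.5° of vertical. The knife at (300,395) is clear. Lowering.

Request:
{"op": "apply_moves", "data": {"moves": [[[0.06,0,0.05],[0,0,0],36],[[0.14,0,0.13],[0,0,0],36],[[0.22,-0.005,0.2],[0,0,0],36],[[0.28,-0.01,0.26],[0,0,0],36],[[0.308,-0.011,0.287],[0,0,0],36],[[0.325,-0.011,0.307],[0,0,0],36],[[0.334,-0.011,0.318],[0,0,0],36],[[0.334,-0.011,0.318],[0,0,0],36]]}}

```text
time_s: 14.13
tool_pos: [0.5319, -0.1295, 0.0404]
eef_rot: [[-0.74, 0.293, 0.606], [0.226, 0.956, -0.186], [-0.634, -0.0, -0.774]]
wrist_force: [0.9, 0.1, -1.3]
width: 0.504
grasp_force: 41.5
```

Request:
{"op": "apply_moves", "data": {"moves": [[[0.005,0,0.005],[0,0,0],36],[[0.005,0,0.005],[0,0,0],36]]}}

```text
time_s: 14.3
tool_pos: [0.5321, -0.1296, 0.0402]
eef_rot: [[-0.739, 0.293, 0.607], [0.226, 0.956, -0.186], [-0.635, -0.0, -0.772]]
wrist_force: [0.9, 0.5, 3.7]
width: 0.502
grasp_force: 41.8
```

Request:
{"op": "apply_moves", "data": {"moves": [[[0.005,0,0.005],[0,0,0],36],[[0.005,0,0.005],[0,0,0],36]]}}

```text
time_s: 14.47
tool_pos: [0.5326, -0.1298, 0.0402]
eef_rot: [[-0.737, 0.293, 0.609], [0.226, 0.956, -0.187], [-0.637, -0.0, -0.771]]
wrist_force: [-3.0, 1.6, 8.2]
width: 0.505
grasp_force: 42.5
```

Request:
{"op": "apply_moves", "data": {"moves": [[[-0.003,0,-0.003],[0,0,0],43],[[-0.003,0,-0.003],[0,0,0],45],[[-0.003,0,-0.003],[0,0,0],48],[[-0.003,0,-0.003],[0,0,0],54],[[-0.003,0,-0.003],[0,0,0],56],[[-0.003,0,-0.003],[0,0,0],56],[[-0.003,0,-0.003],[0,0,0],56],[[-0.003,0,-0.003],[0,0,0],56]]}}

```text
time_s: 15.13
tool_pos: [0.5297, -0.1293, 0.037]
eef_rot: [[-0.742, 0.293, 0.603], [0.227, 0.956, -0.186], [-0.631, -0.001, -0.775]]
wrist_force: [-0.4, -0.4, -0.6]
width: 0.655
grasp_force: 0.0
```

Request:
{"op": "apply_moves", "data": {"moves": [[[0,0,-0.05],[0,0,0],56],[[0,0,-0.15],[0,0,0],56],[[0,0,-0.3],[0,0,0],56],[[0,0,-0.6],[0,0,0],56],[[0,0,-0.9],[0,0,0],56],[[0,0,-1],[0,0,0],56],[[0,0,-1],[0,0,0],56]]}}

```text
time_s: 15.72
tool_pos: [0.4392, -0.1012, 0.1592]
eef_rot: [[-0.736, 0.293, 0.61], [0.226, 0.956, -0.187], [-0.638, 0.0, -0.77]]
wrist_force: [0.4, 0.1, 0.3]
width: 0.659
grasp_force: 0.0
```

```bash
python3 - <<'E'
from path import *
s=env.read_state();print(s["time_s"],s["tool_pos"],s["joint_pos"].round(1),s["width"])
for n in("top","side"):
    im,d=env.camera(n);X=cloud(n,d);hs=cv2.cvtColor(im,cv2.COLOR_RGB2HSV).astype(int)
    m=((hs[...,0]<8)|(hs[...,0]>172))&(hs[...,1]>120)&(d>0)&(X[...,0]>.38)&(X[...,0]<.64)&(X[...,1]>-.25)&(X[...,1]<-.03)&(X[...,2]>.005)&(X[...,2]<.05)
    P=X[m]; v=np.argwhere(m)[:,::-1]; r=cv2.minAreaRect(v.astype(np.float32)); C=atz(n,cv2.boxPoints(r),.016)
    print(n,m.sum(),"z",np.percentile(P[:,2],[10,50,90]).round(4),"rect3d",cv2.minAreaRect(P[:,:2].astype(np.float32)),"px corners",C[:,:2].round(4).tolist(),C.mean(0).round(4))
    w=m&(X[...,2]<.022); Pw=X[w]; A=np.c_[Pw[:,:2],np.ones(len(Pw))]; print("  slope",np.linalg.lstsq(A,Pw[:,2],rcond=None)[0].round(4))
    cv2.imwrite(f"pics/laid_{n}.png",cv2.resize((im[160:280,320:420] if n=="top" else im[120:270,260:400])[...,::-1],None,fx=4,fy=4,interpolation=cv2.INTER_CUBIC))
a=cv2.imread("pics/laid_top.png");b=cv2.imread("pics/laid_side.png");h=480
cv2.imwrite("pics/laid.png",np.hstack([a,cv2.resize(b,(400,428))[:428] if 0 else cv2.resize(b,(400,480))]))
E
```

```text
15.7167 [ 0.43920623 -0.10121693  0.15922198] [-10.4 -29.5 -54.6  25.4  -4.2   5.1] 0.6590244149000506
top 373 z [0.0117 0.0166 0.0297] rect3d ((0.5068222880363464, -0.1207817941904068), (0.0645264983177185, 0.13286496698856354), 73.2332992553711) px corners [[0.4517, -0.0709], [0.5785, -0.1076], [0.5606, -0.1705], [0.4346, -0.1327]] [ 0.5064 -0.1204  0.016 ]
  slope [-0.0012  0.0018  0.0164]
side 278 z [0.0107 0.0148 0.019 ] rect3d ((0.5006064176559448, -0.1209447830915451), (0.0713936984539032, 0.14555762708187103), 74.52716064453125) px corners [[0.5723, -0.106], [0.5713, -0.1758], [0.4235, -0.1279], [0.4286, -0.0619]] [ 0.4989 -0.1179  0.016 ]
  slope [0.0007 0.0138 0.0157]
```

View pics/laid.png

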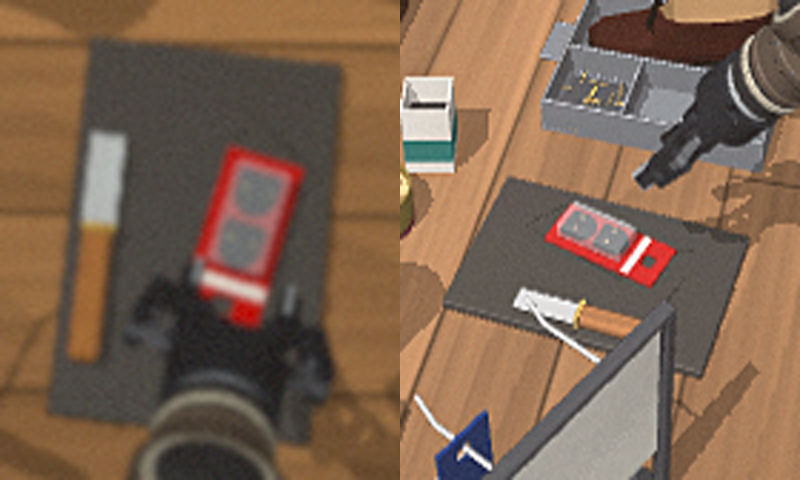

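The pack lies flat on the board, blister up, released (the slot end at side-crop (655,262), blister at (600,230)). The knife hasn't moved. Next I'll regrasp it with the tool vertical at the blister's middle.

```bash
python3 - <<'E'
from path import *
P=np.array([.5182,-.1245,.035]); R=down(73)
print(ik(P,R,env.read_state()["joint_pos"]))
go(P+[0,0,.09],R); go(P+[0,0,.03],R)
B=np.array([.4326,-.3414]); a=np.radians(-3.3); e=np.array([np.cos(a),np.sin(a)]); T=np.r_[B+.018*e,.03]
print("tray tcp",T,ik(T,down(86.7)),ik(T+[0,0,.15],down(86.7)))
z=np.load("top0.npz"); X=cloud("top",z["d"]); m=(z["d"]>0)&(X[...,2]>.055)&(X[...,0]>.3)&(X[...,0]<.68)&(X[...,1]<-.28)&(X[...,1]>-.55)
Q=X[m][:,:2]-B; print("shoe dist across",np.percentile(Q@np.array([-e[1],e[0]]),[1,99]).round(4),"along",np.percentile(Q@e,[1,99]).round(4))
E
```

```text
(array([-1.35095324e+01,  1.31813540e+01, -2.28690270e+01,  5.39496190e+01,
       -4.63585984e-15,  3.49046756e+00]), np.float64(6.870686275307484e-15))
shift [-0.295  0.007  0.502] turn [-0.     0.438 -0.   ] rows>= 6
shift [-0.041  0.007  0.811] turn [-0.     0.438 -0.   ] rows>= 6
tray tcp [ 0.45057015 -0.34243615  0.03      ] (array([-3.72350626e+01,  1.66836721e+01, -1.88998429e+01,  5.44164850e+01,
        8.15219300e-12, -3.39350626e+01]), np.float64(4.729531990035255e-10)) (array([-3.72350626e+01,  1.20973875e+01, -5.23630939e+00,  7.26663031e+01,
        2.87432479e-11, -3.39350626e+01]), np.float64(3.1238191448116416e-10))
shoe dist across [-0.1964 -0.072 ] along [-0.0613  0.1728]
```

Request:
{"op": "apply_moves", "data": {"moves": [[[-0.05,0,0.1],[0,0.07,0],58],[[-0.12,0,0.2],[0,0.15,0],58],[[-0.2,0.007,0.35],[0,0.23,0],58],[[-0.27,0.007,0.45],[0,0.31,0],58],[[-0.295,0.007,0.502],[0,0.39,0],58],[[-0.295,0.007,0.502],[0,0.438,0],58],[[-0.295,0.007,0.502],[0,0.438,0],58],[[-0.295,0.007,0.502],[0,0.438,0],58],[[-0.295,0.007,0.502],[0,0.438,0],58]]}}

```text
time_s: 16.57
tool_pos: [0.5171, -0.1244, 0.1212]
eef_rot: [[-0.956, 0.294, -0.006], [0.294, 0.956, 0.001], [0.006, -0.001, -1.0]]
wrist_force: [0.2, 0.2, -0.1]
width: 0.676
grasp_force: 0.0
```

```bash
python3 - <<'E'
from path import *
print(env.read_state()["tool_pos"])
go([.5182,-.1245,.06],down(73)); go([.5182,-.1245,.036],down(73))
E
```

```text
[ 0.51711565 -0.12438444  0.12121102]
shift [-0.009  0.002  0.408] turn [-0.001 -0.004 -0.001] rows>= 2
shift [-0.01   0.002  0.568] turn [-0.001 -0.004 -0.001] rows>= 3
```

Request:
{"op": "apply_moves", "data": {"moves": [[[-0.005,0.002,0.15],[0,0,0],58],[[-0.01,0.002,0.3],[0,0,0],58],[[-0.01,0.002,0.42],[0,0,0],58],[[-0.01,0.002,0.5],[0,0,0],58],[[-0.01,0.002,0.55],[0,-0.004,0],58],[[-0.01,0.002,0.568],[0,-0.004,0],58],[[-0.01,0.002,0.568],[0,-0.004,0],58],[[-0.01,0.002,0.568],[0,-0.004,0],58]]}}

```text
time_s: 17.23
tool_pos: [0.5191, -0.1246, 0.039]
eef_rot: [[-0.956, 0.293, 0.004], [0.293, 0.956, -0.002], [-0.004, -0.001, -1.0]]
wrist_force: [0.3, -0.2, 0.5]
width: 0.679
grasp_force: 0.0
```

Request:
{"op": "apply_moves", "data": {"moves": [[[0,0,0],[0,0,0],52],[[0,0,0],[0,0,0],48],[[0,0,0],[0,0,0],45],[[0,0,0],[0,0,0],42],[[0,0,0],[0,0,0],38],[[0,0,0],[0,0,0],36],[[0,0,0],[0,0,0],36]], "grip_force": 40}}

```text
time_s: 17.82
tool_pos: [0.5196, -0.1249, 0.0388]
eef_rot: [[-0.956, 0.293, 0.003], [0.293, 0.956, -0.002], [-0.003, -0.001, -1.0]]
wrist_force: [-1.4, -0.9, 5.6]
width: 0.499
grasp_force: 41.3
```

Request:
{"op": "apply_moves", "data": {"moves": [[[0,0,-0.05],[0,0,0],36],[[0,0,-0.15],[0,0,0],36],[[0,0,-0.35],[0,0,0],36],[[0,0,-0.6],[0,0,0],36],[[0,0,-0.8],[0,0,0],36],[[0,0,-0.8],[0,0,0],36],[[0,0,-0.8],[0,0,0],36]]}}

```text
time_s: 18.4
tool_pos: [0.52, -0.1247, 0.1601]
eef_rot: [[-0.956, 0.293, 0.006], [0.293, 0.956, -0.002], [-0.006, -0.0, -1.0]]
wrist_force: [-0.5, 0.2, -0.8]
width: 0.503
grasp_force: 41.0
```

```bash
python3 - <<'E'
from path import *
s=env.read_state();print(s["tool_pos"],s["width"],s["grasp_force"],s["wrist_force"].round(2))
for n in("side",):
    im,d=env.camera(n);X=cloud(n,d);hs=cv2.cvtColor(im,cv2.COLOR_RGB2HSV).astype(int)
    m=((hs[...,0]<8)|(hs[...,0]>172))&(hs[...,1]>120)&(d>0)&(X[...,0]>.38)&(X[...,0]<.64)&(X[...,1]>-.25)&(X[...,1]<-.03)&(X[...,2]>.05)
    m=cv2.erode(m.astype(np.uint8),np.ones((2,2)))>0;P=X[m];A=np.c_[P[:,:2],np.ones(len(P))]; print(m.sum(),P.mean(0).round(4),"slope",np.linalg.lstsq(A,P[:,2],rcond=None)[0].round(3)); C=cv2.minAreaRect(P[:,:2].astype(np.float32)); print(C)
T=np.array([.4506,-.3424,.03])
go(T+[0,0,.12],down(86.7))
E
```

```text
[ 0.52003525 -0.12471103  0.16010202] 0.5027086224768338 41.04970335960388 [-0.55  0.19 -0.81]
168 [ 0.4792 -0.0994  0.136 ] slope [0.004 0.018 0.136]
((0.49775370955467224, -0.11541237682104111), (0.06232358515262604, 0.13732469081878662), 72.7787094116211)
shift [ 0.01  -1.523  0.056] turn [-0.001  0.002 -0.153] rows>= 6
```

Held level with the load on the gripper. Carrying it to the tray, high above the walls and shoe.

Request:
{"op": "apply_moves", "data": {"moves": [[[0,-0.1,0],[0,0,-0.02],36],[[0,-0.3,0],[0,0,-0.05],36],[[0,-0.52,0],[0,0,-0.08],36],[[0,-0.74,0],[0,0,-0.11],36],[[0,-0.92,0],[0,0,-0.14],36],[[0,-1,0],[0,0,-0.153],36],[[0,-1,0],[0,0,-0.153],36],[[0,-1,0],[0,0,-0.153],36]]}}

```text
time_s: 19.12
tool_pos: [0.4738, -0.2678, 0.1562]
eef_rot: [[-0.998, 0.06, -0.001], [0.06, 0.998, 0.001], [0.001, 0.001, -1.0]]
wrist_force: [0.3, 0.8, -1.2]
width: 0.503
grasp_force: 41.1
```

```bash
python3 - <<'E'
from path import *
T=np.array([.4531,-.3426,.0318]); go(T+[0,0,.10],down(86.7)); go(T+[0,0,.06],down(86.7))
E
```

```text
shift [ 0.108 -0.506  0.162] turn [ 0.    -0.001 -0.001] rows>= 2
shift [ 0.107 -0.506  0.429] turn [ 0.    -0.001 -0.001] rows>= 3
```

Request:
{"op": "apply_moves", "data": {"moves": [[[0.02,-0.1,0],[0,0,0],36],[[0.06,-0.28,0],[0,0,0],36],[[0.1,-0.43,0.02],[0,0,0],36],[[0.108,-0.506,0.05],[0,0,0],36],[[0.108,-0.506,0.13],[0,0,0],36],[[0.108,-0.506,0.162],[0,0,0],36],[[0.108,-0.506,0.162],[0,0,0],36],[[0.108,-0.506,0.162],[0,0,0],36]]}}

```text
time_s: 19.78
tool_pos: [0.4543, -0.3415, 0.1331]
eef_rot: [[-0.998, 0.056, 0.0], [0.056, 0.998, 0.0], [-0.0, 0.0, -1.0]]
wrist_force: [-0.6, -0.2, -0.4]
width: 0.506
grasp_force: 41.1
```

```bash
python3 - <<'E'
from path import *
s=env.read_state();print(s["tool_pos"])
o=[]
for n in("top","side"):
    im,d=env.camera(n); X=cloud(n,d);hs=cv2.cvtColor(im,cv2.COLOR_RGB2HSV).astype(int)
    m=((hs[...,0]<8)|(hs[...,0]>172))&(hs[...,1]>120)&(d>0)&(X[...,0]>.33)&(X[...,0]<.56)&(X[...,1]>-.41)&(X[...,1]<-.27)&(X[...,2]>.06)
    P=X[m]
    if m.sum()>9: print(n,m.sum(),np.median(P[:,2]).round(4),cv2.minAreaRect(P[:,:2].astype(np.float32)),np.percentile(P,[2,98],0).round(3).tolist())
    c=(im[165:290,420:520] if n=="top" else im[90:190,290:420])[...,::-1]; o.append(cv2.resize(c,(400,500 if n=="top" else 308),interpolation=cv2.INTER_CUBIC))
o[1]=np.vstack([o[1],np.zeros((192,400,3),np.uint8)]); cv2.imwrite("pics/overtray.png",np.hstack(o))
T=np.array([.4531,-.3426,.0318]); go(T+[0,0,.02],down(86.7)); go(T+[0,0,.003],down(86.7))
E
```

```text
[ 0.45431871 -0.34150293  0.1331278 ]
top 219 0.1112 ((0.43927454948425293, -0.3291873633861542), (0.1339057832956314, 0.07476098835468292), 12.788813591003418) [[0.37, -0.348, 0.106], [0.505, -0.305, 0.256]]
side 228 0.1104 ((0.43344414234161377, -0.3408474624156952), (0.06942049413919449, 0.14025872945785522), 87.15982818603516) [[0.365, -0.369, 0.105], [0.502, -0.305, 0.118]]
shift [ 0.012 -0.004  0.549] turn [-0.001  0.001  0.001] rows>= 2
shift [ 0.012 -0.004  0.662] turn [-0.001  0.001  0.001] rows>= 3
```

View pics/overtray.png

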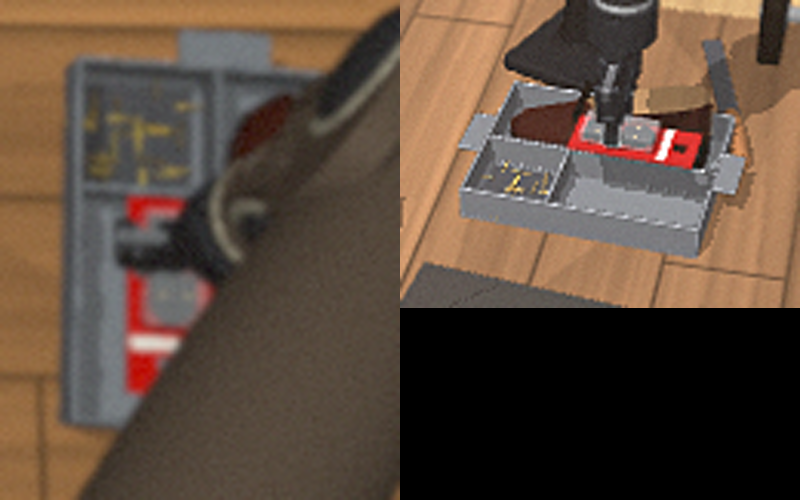

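The pack is lined up over the parts bay: its centre measures (0.433,-0.341), against the bay's (0.433,-0.341). Lowering.

Request:
{"op": "apply_moves", "data": {"moves": [[[0.005,0,0.1],[0,0,0],36],[[0.01,0,0.25],[0,0,0],36],[[0.012,-0.004,0.4],[0,0,0],36],[[0.012,-0.004,0.5],[0,0,0],36],[[0.012,-0.004,0.57],[0,0,0],36],[[0.012,-0.004,0.62],[0,0,0],36],[[0.012,-0.004,0.655],[0,0,0],36],[[0.012,-0.004,0.655],[0,0,0],36],[[0.012,-0.004,0.655],[0,0,0],36]]}}

```text
time_s: 20.63
tool_pos: [0.453, -0.3435, 0.0361]
eef_rot: [[-0.998, 0.057, 0.002], [0.057, 0.998, -0.002], [-0.002, -0.002, -1.0]]
wrist_force: [-0.2, 0.6, -0.5]
width: 0.503
grasp_force: 41.1
```

Request:
{"op": "apply_moves", "data": {"moves": [[[0,0,0.01],[0,0,0],36],[[0,0,0.015],[0,0,0],36],[[0,0,0.015],[0,0,0],36]]}}

```text
time_s: 20.88
tool_pos: [0.4529, -0.3435, 0.0337]
eef_rot: [[-0.998, 0.057, 0.002], [0.057, 0.998, -0.002], [-0.002, -0.002, -1.0]]
wrist_force: [-0.3, -0.5, -1.2]
width: 0.502
grasp_force: 41.1
```

Request:
{"op": "apply_moves", "data": {"moves": [[[0,0,0.01],[0,0,0],36],[[0,0,0.01],[0,0,0],36]]}}

```text
time_s: 21.05
tool_pos: [0.4527, -0.3435, 0.0318]
eef_rot: [[-0.998, 0.057, 0.002], [0.057, 0.998, -0.002], [-0.002, -0.001, -1.0]]
wrist_force: [0.2, -0.0, -1.2]
width: 0.503
grasp_force: 41.1
```

Request:
{"op": "apply_moves", "data": {"moves": [[[0,0,0.006],[0,0,0],36],[[0,0,0.006],[0,0,0],36]]}}

```text
time_s: 21.22
tool_pos: [0.4527, -0.3435, 0.0318]
eef_rot: [[-0.998, 0.057, 0.002], [0.057, 0.998, -0.002], [-0.002, -0.002, -1.0]]
wrist_force: [-1.5, 1.6, 5.2]
width: 0.505
grasp_force: 41.8
```

Contact with the bay floor is at the predicted height. Releasing and backing straight out.

Request:
{"op": "apply_moves", "data": {"moves": [[[0,0,-0.003],[0,0,0],43],[[0,0,-0.003],[0,0,0],45],[[0,0,-0.003],[0,0,0],48],[[0,0,-0.003],[0,0,0],52],[[0,0,-0.003],[0,0,0],54],[[0,0,-0.003],[0,0,0],54],[[0,0,-0.003],[0,0,0],54]]}}

```text
time_s: 21.8
tool_pos: [0.4526, -0.3433, 0.0312]
eef_rot: [[-0.998, 0.057, 0.002], [0.057, 0.998, -0.001], [-0.002, -0.001, -1.0]]
wrist_force: [-0.2, 0.5, 1.0]
width: 0.635
grasp_force: 0.0
```

Request:
{"op": "apply_moves", "data": {"moves": [[[0,0,-0.05],[0,0,0],54],[[0,0,-0.15],[0,0,0],54],[[0,0,-0.35],[0,0,0],54],[[0,0,-0.6],[0,0,0],54],[[0,0,-0.85],[0,0,0],54],[[0,0,-1],[0,0,0],54],[[0,0.3,-1],[0,0,0],54],[[0,0.6,-1],[0,0,0],54],[[0,0.9,-1],[0,0,0],54],[[0,1,-1],[0,0,0],54],[[0,1,-1],[0,0,0],54]]}}

```text
time_s: 22.72
tool_pos: [0.4608, -0.1895, 0.1821]
eef_rot: [[-0.999, 0.053, 0.002], [0.053, 0.999, -0.0], [-0.002, 0.0, -1.0]]
wrist_force: [0.6, 0.7, 0.5]
width: 0.63
grasp_force: 0.0
```

```bash
python3 - <<'E'
from path import *
s=env.read_state();print(s["time_s"],s["tool_pos"],s["width"],s["wrist_force"].round(2),s["joint_vel"].round(2))
o=[]
for n in("top","side"):
    im,d=env.camera(n); X=cloud(n,d);hs=cv2.cvtColor(im,cv2.COLOR_RGB2HSV).astype(int)
    m=((hs[...,0]<8)|(hs[...,0]>172))&(hs[...,1]>120)&(d>0)&(X[...,0]>.34)&(X[...,0]<.53)&(X[...,1]>-.395)&(X[...,1]<-.28)&(X[...,2]<.05)
    P=X[m]; print(n,m.sum(),"z",np.percentile(P[:,2],[10,50,90]).round(4),cv2.minAreaRect(P[:,:2].astype(np.float32)))
    w=P[P[:,2]<.016]; print(" slope",np.linalg.lstsq(np.c_[w[:,:2],np.ones(len(w))],w[:,2],rcond=None)[0].round(3))
    o0=np.load(n+"0.npz")["p"]; 
    c=(im[165:290,420:520] if n=="top" else im[90:300,200:420])[...,::-1]; o.append(cv2.resize(c,(400,500 if n=="top" else 382),interpolation=cv2.INTER_CUBIC))
o[1]=np.vstack([o[1],np.zeros((118,400,3),np.uint8)]); cv2.imwrite("pics/final.png",np.hstack(o))
E
```

```text
22.7167 [ 0.46075879 -0.18951347  0.18211985] 0.6301649815395026 [0.62 0.68 0.54] [-3.25  1.58  1.89 -0.97 -2.11 -3.67]Traceback (most recent call last):
  File "<stdin>", line 7, in <module>
    return _quantile_unchecked(
        a, q, axis, out, overwrite_input, method, keepdims, weights)
    return _ureduce(a,
                    func=_quantile_ureduce_func,
    ...<5 lines>...
                    overwrite_input=overwrite_input,
                    method=method)
    r = func(a, **kwargs)
    result = _quantile(arr,
                       quantiles=q,
    ...<2 lines>...
                       out=out,
                       weights=wgt)
    slices_having_nans = np.isnan(arr[-1, ...])
                                  ~~~^^^^^^^^^
IndexError: index -1 is out of bounds for axis 0 with size 0
```

The arm hides the bay in the top view, and I've used all ten pictures, so I'll finish by numbers from the side view.

```bash
python3 - <<'E'
from path import *
s=env.read_state();print(s["time_s"],s["wrist_force"].round(2),s["joint_vel"].round(2))
n="side"; im,d=env.camera(n); X=cloud(n,d);hs=cv2.cvtColor(im,cv2.COLOR_RGB2HSV).astype(int)
m=((hs[...,0]<8)|(hs[...,0]>172))&(hs[...,1]>120)&(d>0)&(X[...,0]>.33)&(X[...,0]<.54)&(X[...,1]>-.40)&(X[...,1]<-.27)&(X[...,2]<.06)
P=X[m]; print(m.sum(),"z",np.percentile(P[:,2],[10,50,90]).round(4),cv2.minAreaRect(P[:,:2].astype(np.float32)),np.percentile(P,[2,98],0).round(3).tolist())
w=P[P[:,2]<.018]; print("slope",np.linalg.lstsq(np.c_[w[:,:2],np.ones(len(w))],w[:,2],rcond=None)[0].round(3))
a=np.load("side0.npz")["p"].astype(int); D=np.abs(a-im).max(2)>60; k,l,sts,c=cv2.connectedComponentsWithStats(D.astype(np.uint8))
print("changed blobs",[(sts[i][:5].tolist()) for i in range(1,k) if sts[i][4]>40])
for nm,lo,hi in(("blue",100,125),):
    for q in(a.astype(np.uint8),im):
        h=cv2.cvtColor(q,cv2.COLOR_RGB2HSV); v=np.argwhere((h[...,0]>lo)&(h[...,0]<hi)&(h[...,1]>120)&(h[...,2]>50))[:,::-1]; v=v[(v[:,0]>265)&(v[:,0]<300)&(v[:,1]>240)&(v[:,1]<305)]; print(nm,len(v),v.mean(0).round(2))
E
```

```text
22.7667 [ 0.33 -0.39  0.49] [-2.51  1.37  1.19 -0.69 -0.91 -1.  ]
76 z [0.0046 0.0087 0.0143] ((0.43052536249160767, -0.3465721905231476), (0.1421859711408615, 0.05317600443959236), 6.388240814208984) [[0.362, -0.372, 0.002], [0.499, -0.325, 0.02]]
slope [-0.01   0.107  0.05 ]
changed blobs [[328, 0, 312, 151, 17978], [339, 88, 25, 12, 75], [489, 93, 28, 8, 63], [351, 111, 13, 16, 93], [468, 116, 13, 14, 100], [520, 128, 71, 140, 3976], [342, 137, 14, 20, 124], [421, 140, 57, 112, 1937], [492, 141, 41, 83, 259], [352, 149, 20, 7, 41], [371, 154, 16, 10, 88], [425, 154, 14, 36, 83], [473, 159, 6, 30, 59], [317, 220, 17, 23, 116], [471, 226, 34, 17, 149], [410, 241, 86, 126, 3623]]
blue 350 [280.98 269.45]
blue 356 [280.97 269.68]
```

Request:
{"op": "apply_moves", "data": {"moves": [[[0,0.2,-0.2],[0,0,0],54],[[0,0.45,-0.4],[0,0,0],54],[[0,0.7,-0.6],[0,0,0],54],[[0,0.9,-0.6],[0,0,0],54],[[0,1,-0.6],[0,0,0],54],[[0,1,-0.6],[0,0,0],54],[[0,1,-0.6],[0,0,0],54]]}}

```text
time_s: 23.4
tool_pos: [0.4698, -0.0439, 0.2711]
eef_rot: [[-0.998, 0.057, 0.002], [0.057, 0.998, -0.002], [-0.002, -0.002, -1.0]]
wrist_force: [-0.9, -0.5, -0.1]
width: 0.631
grasp_force: 0.0
```

```bash
python3 - <<'E'
from path import *
B=np.array([.4326,-.3414]); a=np.radians(-3.3); e=np.array([np.cos(a),np.sin(a)])
for n in("top","side"):
    im,d=env.camera(n); X=cloud(n,d);hs=cv2.cvtColor(im,cv2.COLOR_RGB2HSV).astype(int)
    m=((hs[...,0]<8)|(hs[...,0]>172))&(hs[...,1]>130)&(d>0)&(X[...,0]>.33)&(X[...,0]<.54)&(X[...,1]>-.385)&(X[...,1]<-.27)&(X[...,2]<.06)
    P=X[m]; print(n,m.sum(),"z",np.percentile(P[:,2],[10,50,90]).round(4),cv2.minAreaRect(P[:,:2].astype(np.float32)))
    if n=="top":
        Q=np.c_[(P[:,:2]-B)@e,(P[:,:2]-B)@np.array([-e[1],e[0]])]; print("bay along",np.percentile(Q[:,0],[1,99]).round(4),"across",np.percentile(Q[:,1],[1,99]).round(4))
        mm=cv2.erode(m.astype(np.uint8),np.ones((2,2)))>0; w=X[mm]; w=w[w[:,2]<.02]; q=np.c_[(w[:,:2]-B)@e,(w[:,:2]-B)@np.array([-e[1],e[0]])]
        print(len(w),"slope along/across",np.linalg.lstsq(np.c_[q,np.ones(len(q))],w[:,2],rcond=None)[0].round(3))
    a0=np.load(n+"0.npz")["p"].astype(int); D=cv2.medianBlur((np.abs(a0-im).max(2)>70).astype(np.uint8),5); k,l,s,c=cv2.connectedComponentsWithStats(D); print([s[i].tolist() for i in range(1,k) if s[i][4]>30])
E
```

```text
top 355 z [0.0053 0.0093 0.0149] ((0.4323101043701172, -0.34021657705307007), (0.06012868881225586, 0.13883133232593536), 86.88472747802734)
bay along [-0.069   0.0688] across [-0.0282  0.0299]
212 slope along/across [0.    0.021 0.009]
[[365, 132, 25, 11, 176], [365, 149, 5, 21, 76], [403, 160, 5, 10, 38], [417, 162, 5, 10, 37], [340, 203, 10, 12, 85], [404, 217, 6, 11, 31], [401, 229, 7, 28, 127], [444, 251, 19, 16, 184], [396, 261, 12, 43, 300], [396, 323, 8, 22, 101], [66, 324, 163, 76, 5719], [332, 386, 32, 14, 183], [367, 395, 22, 5, 70]]
side 77 z [0.0041 0.0084 0.0138] ((0.4313673973083496, -0.35117125511169434), (0.14188769459724426, 0.053925689309835434), 1.0600976943969727)
[[311, 0, 268, 116, 11998], [559, 32, 81, 76, 2416], [551, 54, 13, 20, 68], [522, 60, 21, 42, 178], [558, 88, 14, 12, 89], [572, 99, 55, 48, 1246], [535, 107, 15, 4, 47], [528, 111, 32, 50, 666], [324, 113, 23, 12, 138], [332, 137, 13, 11, 105], [526, 138, 64, 129, 3208], [372, 155, 14, 8, 92], [425, 183, 48, 45, 730], [486, 183, 10, 8, 63], [422, 221, 29, 34, 480], [317, 227, 9, 15, 87], [451, 230, 27, 6, 82], [484, 235, 35, 14, 151], [483, 250, 21, 7, 103], [411, 254, 59, 112, 3106], [502, 270, 15, 15, 71]]
```

```bash
python3 -c "
from bench import env
print(env.close_job())"
```

```text
the job is handed in; nothing more can be done
None
```

The job is handed in at about 23 s of the 70 s: the red pack came off its hook cleanly, was laid and released on the board, then placed flat and blister up in the parts bay, within about 2 mm of centre by camera; the blue pack reads unmoved, and I saw no sign of other things shifting.

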